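Pack the capped specimen jars and snap the box shut

ROBOT

A 6-joint arm with a two-finger parallel gripper is mounted at the origin on the work surface. World frame = base frame: x ahead of the robot, y to its left, z up, the work surface at z = 0. Lengths are in m, angles in rad, forces in N, time in s.
With the tool pointing down it reaches from about 0.35 to 0.975 m from the base axis. Payload 4.9 kg.
Tool frame: the origin (TCP) lies midway between the tips of the shut fingers; the grasp point (between the pads) lies manip.tcp_to_grasp behind it (manip.tcp_to_grasp is the distance from the TCP to the grasp point, in m); z points along the fingers, y is the line along which they close (so a half turn about z gives the same grasp; the last joint's range is limited). The gripper opens to 85 mm and grips with 20 to 120 N. Pads are 22 mm wide; open, the fingers measure 114 mm over their backs; the gripper's body (76 mm by 85 mm) begins 54 mm behind the grasp point. The pads swing forward as they close: fully open they stand 13 mm farther back than shut.
Start: joints at [0.985, 0.053, 1.613, -0, 1.476, -0.119], TCP at [0.281, 0.558, 0.193] pointing down, gripper open.
Joint ranges: [-3.01, 3.01], [-1.01, 2.22], [0.06, 2.58], [-1.02, 4.17], [0.09, 2.62], [-3.14, 3.14]. Speed limits (rad/s): [2.57, 2.57, 3.14, 3.14, 3.14, 3.14].

INTERFACE

Orientations are given as a unit quaternion [w, x, y, z].
In Python, from plant import manip, grab_frame, calibration, job_done gives the robot as it stands.
- The arm moves only by the tool send_rows, never from a script. Its argument "rows" is a list of rows, each an object of numbers: "x", "y", "z": the shift along the tool's x, y, z normalised to -1 to 1, where 1 is 15 cm; "wx", "wy", "wz": the turn, a rotation vector about the tool's x, y, z normalised to -1 to 1, where 1 is pi/4 rad; "hand": the opening, from -1 (shut) to 1 (fully open). In form: [{"x": .., "y": .., "z": .., "wx": .., "wy": .., "wz": .., "hand": ..}, ...]. A call has exactly 10 rows; each row shifts and turns the commanded pose from where the row before left it, along the tool's axes as they then stand; what a row does not reach is not made up. A row lasts 1/12 s, in which the tool goes at most 41.7 mm and 7.16 degrees, less where a joint would pass 70% of its speed; a pose out of reach is approached as far as the arm can. A call with a number of a shift or a turn outside -1 to 1 is refused whole. A call with a gripper value outside its range is refused whole. The fingers move at their own pace and stop on an object; the grip force is fixed at half the most. Time passes only in rows, so rows that do not move let the fingers close, or fill a call up. It gives the time, the measured TCP pose, the force, the opening and the grip force at its end, in the units of the state.
- manip.state(): the state, without advancing time (a new reading comes with each control period).
- grab_frame(name): name is "side" or "top" or "wrist"; returns the picture (400x640x3 uint8, blue, green, red); there is no depth.
- calibration(name): a dict with "camera_matrix" (3x3 intrinsics, pixels), "R" (3x3) and "t" (3): a world point X has camera coordinates R X + t. Camera axes: x right, y down, z forward; pixel columns grow to the right and rows downward; lengths in m; the calibration is good to about 2 mm. A picture is of the moment at which its call begins: read the wrist's pose just before it. calibration takes no time and is no camera call; for the wrist camera it gives the pose at the moment of the call.
- job_done(): hands the job in; it is judged then, once.
The state is a dict: "time": time; "joint_pos": joint angles; "joint_vel": joint speeds; "joint_efforts": joint torques, N m; "tool_pos": TCP position; "tool_rot": TCP orientation; "contact_force": force on the tool from outside, world axes, zero at the start; "ft_torque": the same for the moment, N m; "gripper_width": opening from 0.0 (shut) to 1.0 (fully open); "grasp_force": force on a finger pad.
Only numpy, scipy, OpenCV 4.12 (cv2) and the standard library are available. Lean on these libraries where they do the work, as an engineer would, in place of code of your own. Each camera call takes 0.05 s, during which the arm holds its last target. There are 200 camera calls.

TASK

Clear up after the microbiology demonstration: stand the three capped specimen jars upright in the blue box base, the large one in the longest bay, the medium one in the middle bay and the small one in the shortest bay. Then put the blue cover over them and press it down until it snaps fully home on the base. Leave the two uncapped jars, the flask and the marker where they are, and do not tip any jar over.

Things in the scene. Friction and masses are not known exactly. Their poses are not given: they have to be found in the camera images.
- tub: (mm) Blue box base, fixed, left or right. Origin: centre of underside; long axis x. Ledge 190x92, 8 high, round a tray 166x68 outside, walls 3 thick, rim 30 high, floor 3 high. Cross walls 25 high part three bays, 62 wide in y: longest (62) centred at x=-49, middle (52) at x=+11, shortest (40) at x=+60 (y=0). Spring catch, 24 wide, outside each end wall at height 19, sticks out 4, yields.
- cover: (mm) Blue cover, 130 g, mouth down. Origin: centre of mouth; long axis x. Mouth flared, 180x82; inside 170x72x61; roof top at 64. Grip rib on roof: 60 long (x), 14 thick (y), 26 high, top at 90. Fits over tray walls either way round, 2 play per side. First stops on catches, origin 13-19 above base's underside; pressing rib with 5-20 N snaps it down onto ledge, origin at 8.
- jar_large: Large capped specimen jar: straight amber glass cylinder 46 mm in diameter, 62 mm tall in all, the top 16 mm being a flat black screw cap (with a thin grey disc on it); about 110 g; stands upright on the table. Origin at the centre of its underside, z up; round, so yaw means nothing.
- jar_medium: Medium capped specimen jar: straight amber glass cylinder 36 mm in diameter, 58 mm tall in all, the top 16 mm being a flat black screw cap (with a thin grey disc on it); about 70 g; stands upright on the table. Origin at the centre of its underside, z up; round, so yaw means nothing.
- jar_small: Small capped specimen jar: straight amber glass cylinder 26 mm in diameter, 54 mm tall in all, the top 16 mm being a flat black screw cap (with a thin grey disc on it); about 45 g; stands upright on the table. Origin at the centre of its underside, z up; round, so yaw means nothing.
- open_large: Large empty jar WITHOUT a cap (look-alike, stays where it is): amber glass, 46 mm in diameter, 58 mm tall, open at the top, so that one sees into it from above. Origin at the centre of its underside.
- open_medium: Medium empty jar WITHOUT a cap (look-alike, stays where it is): amber glass, 36 mm in diameter, 54 mm tall, open at the top, so that one sees into it from above. Origin at the centre of its underside.
- flask: Bystander: clear conical flask, 76 mm wide at the foot, 122 mm tall, at the far right. Origin at the centre of its underside.
- marker: Bystander: board marker lying on the table, 130 mm long along its x, 17 mm thick, beyond the jars. Origin on the table under its length.
Not all that is in view belongs to the job. What is shaped like the jar_small but yellow is not meant.

How it is judged:
On the way, in this order (a step that is already met when the one before it is completed fails the run):
1. the three capped jars stand upright, each in its own bay of the base, before the cover goes on (x of jar_large in the frame of tub between -0.061 and -0.037 m and y of jar_large in the frame of tub between -0.024 and 0.024 m and z of jar_large in the frame of tub between -0.002 and 0.007 m and angle between each of jar_large, jar_medium, jar_small's own z axis and vertical below 0.12 rad and x of jar_medium in the frame of tub between -0.001 and 0.023 m and y of jar_medium in the frame of tub between -0.024 and 0.024 m and z of jar_medium in the frame of tub between -0.002 and 0.007 m and x of jar_small in the frame of tub between 0.048 and 0.072 m and y of jar_small in the frame of tub between -0.024 and 0.024 m and z of jar_small in the frame of tub between -0.002 and 0.007 m), for 0.2 s.
2. the cover is snapped down onto the base (z of cover in the frame of tub between 0.004 and 0.011 m and horizontal distance between cover and tub below 0.006 m and angle between the x axis of cover and the x axis of tub, either way round below 0.08 rad and angle between cover's own z axis and vertical below 0.05 rad), for 0.2 s.
At the end, for the whole second after the job is handed in: Capped jars at rest, upright (0.12 rad), each on its bay's floor (underside below 7 mm), within 12 mm of the bay's centre along the box, 24 mm across. Cover snapped home and at rest: origin 4 to 11 mm above base's underside, 6 mm from its axis, 0.08 rad from its direction, level to 0.05 rad (all of step 1 and all of step 2 and linear speed of each of jar_large, jar_medium, jar_small, cover below 0.02 m/s); the robot touches nothing.
It fails at once if an uncapped jar is moved more than 25 mm or tipped over (distance of any of open_large, open_medium from where it was at the start of the episode above 0.025 m or angle between any of open_large, open_medium's own z axis and vertical above 0.5 rad).
It fails at once if the flask or the marker is moved more than 25 mm or tipped over (distance of any of flask, marker from where it was at the start of the episode above 0.025 m or angle between flask's own z axis and vertical above 0.5 rad).
It fails at once if a capped jar is tipped over (angle between any of jar_large, jar_medium, jar_small's own z axis and vertical above 0.8 rad).
It also fails if it takes over 115 s, if anything falls off the work surface, if the arm or the gripper's body presses on something with over 40 N, if the wrist force passes 120 N, or if a joint passes its speed limit or range.

## Working session

There is one attempt and no reset: what is moved stays moved. The work goes in short steps, Python scripts to look and compute and a tool call to move; the robot and the scene stay as the last step left them, time stands still between calls to the robot, and variables do not carry over. Pictures are saved under pics/ and viewed, at most 14 in all, crops included, and the job is handed in when it is done.

Besides the shell and the picture viewer there is one more tool, called by a JSON object that holds its "name" and its "arguments", one argument or row to a line. send_rows: Moves the arm, as the interface text tells. Scaled input: -1 to 1 covers 15 cm each way for a shift and pi/4 rad each way for a turn. Its arguments: {"type":"object","properties":{"rows":{"type":"array","items":{"type":"object","properties":{"x":{"type":"number","minimum":-1,"maximum":1},"y":{"type":"number","minimum":-1,"maximum":1},"z":{"type":"number","minimum":-1,"maximum":1},"wx":{"type":"number","minimum":-1,"maximum":1},"wy":{"type":"number","minimum":-1,"maximum":1},"wz":{"type":"number","minimum":-1,"maximum":1},"hand":{"type":"number"}}}}},"required":["rows"]}

```bash
mkdir -p pics && ls
python3 - <<'E'
from plant import manip, grab_frame, calibration
import cv2, numpy as np
print(manip.tcp_to_grasp, manip.state())
for n in("top","side"):
    cv2.imwrite(f"pics/{n}0.png",grab_frame(n)); c=calibration(n)
    print(n,np.round(c["camera_matrix"],1).tolist(),np.round(c["R"],3).tolist(),np.round(c["t"],3).tolist())
E
```

```text
pics
0.0187 {'time': 0.0, 'joint_pos': array([ 9.84984373e-01,  5.33693204e-02,  1.61431047e+00,  2.39066628e-05,
        1.47600016e+00, -1.19034374e-01]), 'joint_vel': array([-1.20349807e-03, -1.66018147e-03, -5.22076773e-05, -1.43763682e-03,
        1.47905790e-03, -4.79141676e-04]), 'joint_efforts': array([-5.21655329e-04, -3.93689811e+01, -3.70174813e+01, -2.68041777e-04,
        7.07592670e-03, -1.55349585e-05]), 'tool_pos': array([0.28087431, 0.55753873, 0.19184554]), 'tool_rot': array([-3.71406988e-04,  2.31276746e-01,  9.72887443e-01, -9.75399112e-04]), 'contact_force': array([ 0.51722929, -0.1956991 ,  0.1593339 ]), 'ft_torque': array([0.04969477, 0.02327463, 0.02085377]), 'grasp_force': 0.0, 'gripper_width': 0.9961838475830933}
top [[502.7, 0.0, 317.9], [0.0, 502.7, 198.5], [0.0, 0.0, 1.0]] [[-0.007, -1.0, 0.001], [-0.993, 0.006, -0.121], [0.121, -0.002, -0.993]] [-0.04, 0.599, 1.004]
side [[460.4, 0.0, 322.2], [0.0, 460.4, 202.1], [0.0, 0.0, 1.0]] [[-0.997, -0.077, 0.011], [-0.055, 0.594, -0.802], [0.055, -0.8, -0.597]] [0.585, 0.067, 1.116]
```

View pics/top0.png

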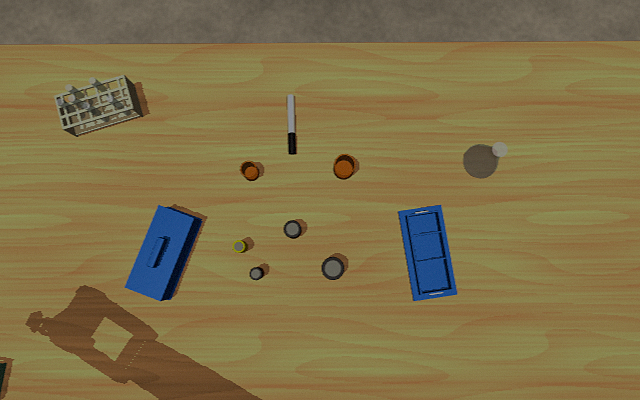

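View pics/side0.png

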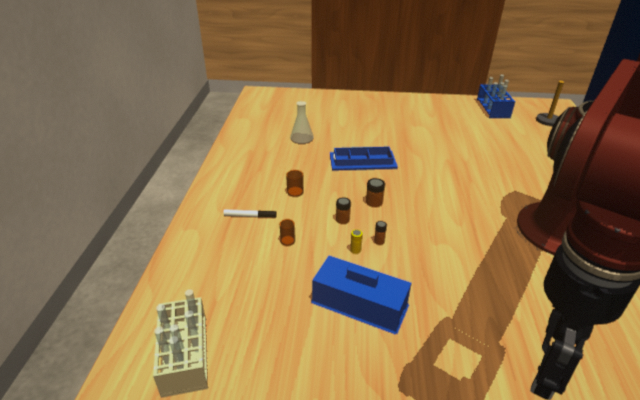

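Top-view candidates: the capped jars (black cap with a grey disc) are at (333,267) large, (292,229) medium and (256,273) small. The small look-alike at (240,246) is yellow, so it is not meant. The jars at (344,167) and (251,171) show an open amber inside, so they are uncapped. The tub is at (428,252), the cover at (166,253), the marker at (292,125) and the flask at (480,160). I'll confirm this in an enlarged crop.

```bash
cat > h.py <<'E'
import numpy as np, cv2
from plant import manip, grab_frame, calibration
from scipy.spatial.transform import Rotation as Ro
def ray(name,uv,z,c=None):
    c=c or calibration(name); K,R,t=map(np.array,(c["camera_matrix"],c["R"],c["t"]))
    d=R.T@np.linalg.inv(K)@np.array([uv[0],uv[1],1.]); o=-R.T@t
    return o+d*(z-o[2])/d[2]
def proj(name,X,c=None):
    c=c or calibration(name); K,R,t=map(np.array,(c["camera_matrix"],c["R"],c["t"]))
    p=K@(R@np.array(X)+t); return p[:2]/p[2]
E
python3 - <<'E'
import cv2, numpy as np
im=cv2.imread("pics/top0.png")
a=cv2.resize(im[205:305,215:375],None,fx=5,fy=5,interpolation=cv2.INTER_CUBIC)
cv2.imwrite("pics/jars.png",a)
b=cv2.resize(im[195:310,390:470],None,fx=5,fy=5,interpolation=cv2.INTER_CUBIC)
c=cv2.resize(im[195:310,115:215],None,fx=5,fy=5,interpolation=cv2.INTER_CUBIC)[:, :400+100]
cv2.imwrite("pics/box.png",cv2.resize(np.hstack([b,c]),None,fx=.8,fy=.8))
E
```

```text
(no output)
```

View pics/jars.png

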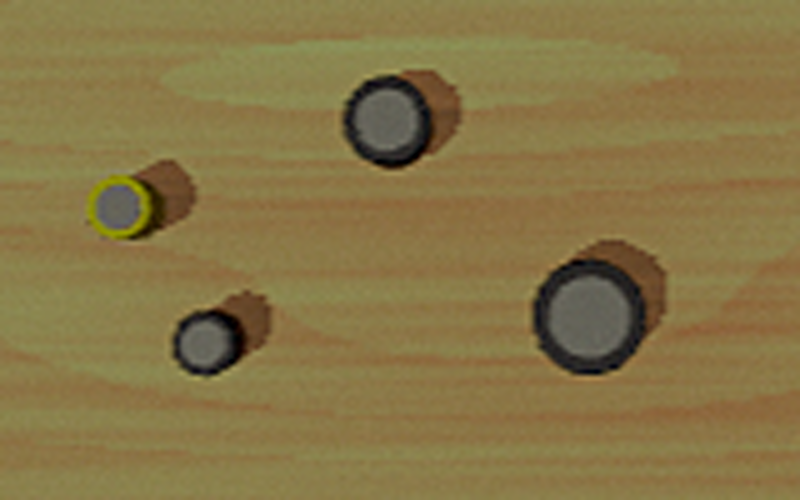

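View pics/box.png

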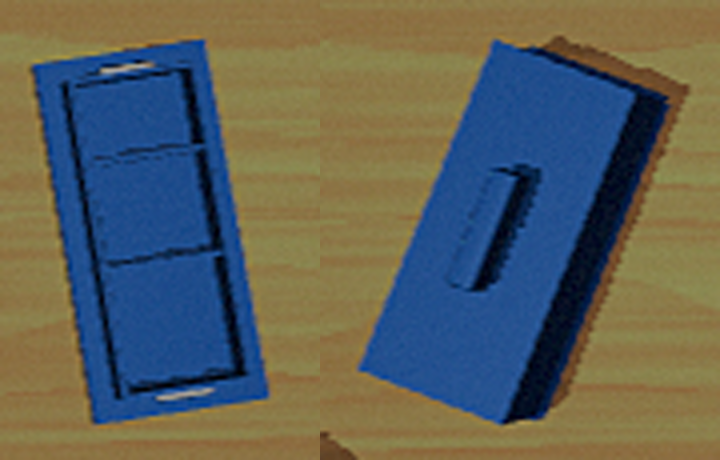

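The crop confirms it: the large, medium and small jars have black caps with grey discs, and the yellow one is the decoy. The tub's shortest bay is at the far end (image top). The cover's rib is centred at about (157,252).

Run:
```python
from h import *
im=cv2.imread("pics/top0.png"); 
for n,uv,h in(("L",(332.6,267.8),.062),("M",(292.0,228.4),.058),("S",(255.8,272.8),.054),("Y",(238.5,246),.054),("oL",(344,167),.058),("oM",(250,171),.054)):
    print(n,np.round(ray("top",uv,h),4))
hsv=cv2.cvtColor(im,cv2.COLOR_BGR2HSV); m=cv2.inRange(hsv,(100,120,30),(125,255,255))
r=np.zeros_like(m); r[195:310,390:470]=m[195:310,390:470]
cs,_=cv2.findContours(r,0,1); c=max(cs,key=cv2.contourArea)
W=np.array([ray("top",p[0],.006)[:2]*1000 for p in cv2.convexHull(c)],np.float32)
print("tub",cv2.minAreaRect(W))
# cover rib top
P=np.array([(497,168),(527,178),(450,283),(478,293)],float); P=np.c_[(P[:,0]-320)/4+114.6,P[:,1]/4+194.6]
Q=np.array([ray("top",p,.09) for p in P]); print("rib",np.round(Q,4).tolist(),Q.mean(0))
d=Q[0]+Q[1]-Q[2]-Q[3]; print("yaw",np.degrees(np.arctan2(d[1],d[0])))
P=np.array([(493,40),(637,95),(505,424),(360,370)],float); P=np.c_[(P[:,0]-320)/4+114.6,P[:,1]/4+194.6]
Q=np.array([ray("top",p,.064) for p in P]); print("roof",np.round(Q,4).tolist(),Q.mean(0)); d=Q[0]+Q[1]-Q[2]-Q[3]; print("yaw",np.degrees(np.arctan2(d[1],d[0])))
```

```text
L [ 0.4574 -0.0717  0.062 ]
M [0.5364 0.009  0.058 ]
S [0.4484 0.0816 0.054 ]
Y [0.502  0.1168 0.054 ]
oL [ 0.661  -0.0971  0.058 ]
oM [0.6547 0.0951 0.054 ]
tub ((488.15887451171875, -272.08648681640625), (189.50914001464844, 92.05378723144531), 8.22830867767334)
rib [[0.5202, 0.2661, 0.09], [0.5152, 0.2514, 0.09], [0.4649, 0.287, 0.09], [0.4601, 0.2733, 0.09]] [0.49010189 0.26943737 0.09      ]
yaw -21.232364275811957
roof [[0.5856, 0.2783, 0.064], [0.5574, 0.2053, 0.064], [0.3959, 0.2664, 0.064], [0.4225, 0.3386, 0.064]] [0.49035855 0.27213225 0.064     ]
yaw -20.494403049621553
```

```bash
cat > go.py <<'E'
# usage: go.py x y z yaw_deg_of_tool_y  -> remaining normalised totals in tool axes AFTER the turn
import sys; from h import *
s=manip.state(); T=np.array(list(map(float,sys.argv[1:4]))); yaw=float(sys.argv[4])
q=s["tool_rot"]; R=Ro.from_quat([q[1],q[2],q[3],q[0]]); M=R.as_matrix()
y=np.radians(yaw); yt=np.array([np.cos(y),np.sin(y),0]); zt=np.array([0,0,-1.]); 
D=np.c_[np.cross(yt,zt),yt,zt]
rv=(R.inv()*Ro.from_matrix(D)).as_rotvec()/(np.pi/4)
d=D.T@(T-s["tool_pos"])/.15
print("t",round(s["time"],2),"pos",np.round(s["tool_pos"],4),"turn",np.round(rv,3),"shift",np.round(d,3),"F",np.round(s["contact_force"],1),"w",round(s["gripper_width"],3),"g",round(s["grasp_force"],1))
E
python3 go.py 0.4484 0.0816 0.16 98.2
```

```text
t 0.1 pos [0.2809 0.5576 0.192 ] turn [-0.002 -0.001 -0.777] shift [-0.653 -3.3    0.213] F [ 0.8 -0.7  0.4] w 1.002 g 0.0
```

{"name": "send_rows", "arguments": {
  "rows": [
    {"wz":-0.155,"hand":1},
    {"wz":-0.155,"hand":1},
    {"wz":-0.155,"hand":1},
    {"wz":-0.155,"hand":1},
    {"wz":-0.155,"hand":1},
    {"x":-0.05,"y":-0.25,"hand":1},
    {"x":-0.05,"y":-0.25,"hand":1},
    {"x":-0.05,"y":-0.25,"hand":1},
    {"x":-0.05,"y":-0.25,"hand":1},
    {"x":-0.05,"y":-0.25,"hand":1}
  ]
}}

```text
invalid input at $.rows[0]: expected keys x, y, z, wx, wy, wz, hand
```

```bash
python3 go.py 0.4484 0.0816 0.10 98.2
```

```text
t 0.1 pos [0.2809 0.5576 0.192 ] turn [-0.002 -0.001 -0.777] shift [-0.653 -3.3    0.613] F [ 0.8 -0.7  0.4] w 1.002 g 0.0
```

{"name": "send_rows", "arguments": {
  "rows": [
    {"x":0,"y":0,"z":0,"wx":0,"wy":0,"wz":-0.155,"hand":1},
    {"x":0,"y":0,"z":0,"wx":0,"wy":0,"wz":-0.155,"hand":1},
    {"x":0,"y":0,"z":0,"wx":0,"wy":0,"wz":-0.155,"hand":1},
    {"x":0,"y":0,"z":0,"wx":0,"wy":0,"wz":-0.155,"hand":1},
    {"x":0,"y":0,"z":0,"wx":0,"wy":0,"wz":-0.155,"hand":1},
    {"x":-0.05,"y":-0.25,"z":0,"wx":0,"wy":0,"wz":0,"hand":1},
    {"x":-0.05,"y":-0.25,"z":0,"wx":0,"wy":0,"wz":0,"hand":1},
    {"x":-0.05,"y":-0.25,"z":0,"wx":0,"wy":0,"wz":0,"hand":1},
    {"x":-0.05,"y":-0.25,"z":0,"wx":0,"wy":0,"wz":0,"hand":1},
    {"x":-0.05,"y":-0.25,"z":0,"wx":0,"wy":0,"wz":0,"hand":1}
  ]
}}

```text
time: 0.93
tool_pos: [0.3448, 0.376, 0.1924]
tool_rot: [-0.0, -0.071, 0.997, -0.0]
contact_force: [1.3, -0.4, -0.2]
gripper_width: 0.998
grasp_force: 0.0
```

```bash
python3 go.py 0.4484 0.0816 0.10 98.2
```

```text
t 0.93 pos [0.3448 0.376  0.1924] turn [-0.001 -0.001 -0.001] shift [-0.404 -2.041  0.616] F [ 1.3 -0.4 -0.2] w 0.998 g 0.0
```

{"name": "send_rows", "arguments": {
  "rows": [
    {"x":-0.05,"y":-0.255,"z":0,"wx":0,"wy":0,"wz":0,"hand":1},
    {"x":-0.05,"y":-0.255,"z":0,"wx":0,"wy":0,"wz":0,"hand":1},
    {"x":-0.05,"y":-0.255,"z":0,"wx":0,"wy":0,"wz":0,"hand":1},
    {"x":-0.05,"y":-0.255,"z":0,"wx":0,"wy":0,"wz":0,"hand":1},
    {"x":-0.05,"y":-0.255,"z":0,"wx":0,"wy":0,"wz":0,"hand":1},
    {"x":-0.05,"y":-0.255,"z":0,"wx":0,"wy":0,"wz":0,"hand":1},
    {"x":-0.05,"y":-0.255,"z":0,"wx":0,"wy":0,"wz":0,"hand":1},
    {"x":-0.05,"y":-0.255,"z":0,"wx":0,"wy":0,"wz":0,"hand":1},
    {"x":0,"y":0,"z":0.2,"wx":0,"wy":0,"wz":0,"hand":1},
    {"x":0,"y":0,"z":0.1,"wx":0,"wy":0,"wz":0,"hand":1}
  ]
}}

```text
time: 1.77
tool_pos: [0.4475, 0.0811, 0.1464]
tool_rot: [-0.001, -0.068, 0.998, 0.0]
contact_force: [-0.4, -0.3, -1.2]
gripper_width: 0.999
grasp_force: 0.0
```

```bash
python3 go.py 0.4484 0.0816 0.022 98.2
python3 - <<'E'
from h import *
c=calibration("wrist"); cv2.imwrite("pics/w1.png",grab_frame("wrist"))
print(proj("wrist",[.4484,.0816,.054],c), proj("wrist",[.502,.1168,.054],c),np.round(c["R"],3).tolist())
E
```

```text
t 1.77 pos [0.4475 0.0811 0.1464] turn [ 0.    -0.001 -0.008] shift [-0.007  0.003  0.829] F [-0.4 -0.3 -1.2] w 0.999 g 0.0
[318.30602291 194.32615008] [349.25380507 257.14490617] [[-0.136, 0.991, -0.001], [0.951, 0.131, 0.28], [0.278, 0.037, -0.96]]
```

View pics/w1.png

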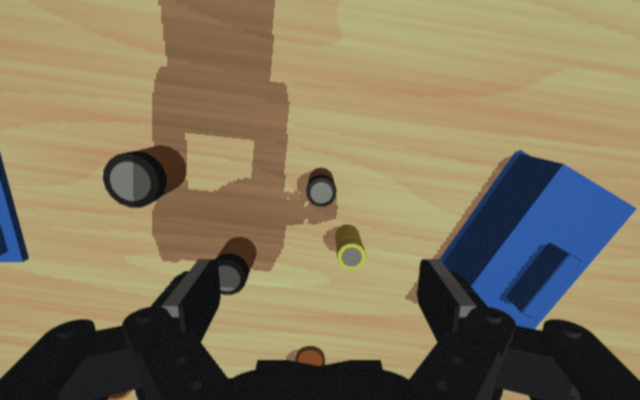

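The wrist view agrees with the estimate to about 1–2 mm: small jar at (321,192) against a predicted (318,194), yellow decoy at (352,256). I'll descend and grip the small jar.

{"name": "send_rows", "arguments": {
  "rows": [
    {"x":0,"y":0,"z":0.2,"wx":0,"wy":0,"wz":0,"hand":1},
    {"x":-0.005,"y":0,"z":0.2,"wx":0,"wy":0,"wz":0,"hand":1},
    {"x":0,"y":0,"z":0.2,"wx":0,"wy":0,"wz":0,"hand":1},
    {"x":0,"y":0,"z":0.15,"wx":0,"wy":0,"wz":0,"hand":1},
    {"x":0,"y":0,"z":0.08,"wx":0,"wy":0,"wz":0,"hand":1},
    {"x":0,"y":0,"z":0,"wx":0,"wy":0,"wz":0,"hand":0},
    {"x":0,"y":0,"z":0,"wx":0,"wy":0,"wz":0,"hand":-0.5},
    {"x":0,"y":0,"z":0,"wx":0,"wy":0,"wz":0,"hand":-1},
    {"x":0,"y":0,"z":0,"wx":0,"wy":0,"wz":0,"hand":-1},
    {"x":0,"y":0,"z":0,"wx":0,"wy":0,"wz":0,"hand":-1}
  ]
}}

```text
time: 2.65
tool_pos: [0.4496, 0.0836, 0.0252]
tool_rot: [0.001, -0.071, 0.997, -0.0]
contact_force: [0.7, 0.3, 0.8]
gripper_width: 0.299
grasp_force: 0.0
```

```bash
python3 go.py 0.5475 -0.2635 0.12 98.2
```

```text
t 2.65 pos [0.4496 0.0836 0.0252] turn [-0.     0.004 -0.001] shift [-0.316 -2.383 -0.632] F [0.7 0.3 0.8] w 0.299 g 0.0
```

{"name": "send_rows", "arguments": {
  "rows": [
    {"x":0,"y":0,"z":0,"wx":0,"wy":0,"wz":0,"hand":-1},
    {"x":0,"y":0,"z":0,"wx":0,"wy":0,"wz":0,"hand":-1},
    {"x":0,"y":0,"z":-0.1,"wx":0,"wy":0,"wz":0,"hand":-1},
    {"x":0,"y":0,"z":-0.18,"wx":0,"wy":0,"wz":0,"hand":-1},
    {"x":0,"y":0,"z":-0.18,"wx":0,"wy":0,"wz":0,"hand":-1},
    {"x":0,"y":0,"z":-0.17,"wx":0,"wy":0,"wz":0,"hand":-1},
    {"x":-0.03,"y":-0.15,"z":0,"wx":0,"wy":0,"wz":0,"hand":-1},
    {"x":-0.03,"y":-0.22,"z":0,"wx":0,"wy":0,"wz":0,"hand":-1},
    {"x":-0.03,"y":-0.22,"z":0,"wx":0,"wy":0,"wz":0,"hand":-1},
    {"x":-0.03,"y":-0.22,"z":0,"wx":0,"wy":0,"wz":0,"hand":-1}
  ]
}}

```text
time: 3.48
tool_pos: [0.4838, -0.0354, 0.1188]
tool_rot: [0.001, -0.071, 0.997, -0.0]
contact_force: [0.6, 0.5, 0.1]
gripper_width: -0.002
grasp_force: 0.0
```

```bash
python3 go.py 0.5475 -0.2635 0.12 98.2
```

```text
t 3.48 pos [ 0.4838 -0.0354  0.1188] turn [-0.001  0.002 -0.   ] shift [-0.204 -1.565 -0.008] F [0.6 0.5 0.1] w -0.002 g 0.0
```

The fingers shut completely, so the jar was missed or squeezed out. I'll look before doing anything else.

Run:
```python
from h import *
im=grab_frame("top"); im2=grab_frame("side")
a=cv2.resize(im[205:305,215:375],None,fx=3.5,fy=3.5,interpolation=cv2.INTER_CUBIC)
b=cv2.resize(im2[150:270,300:460],None,fx=3.5,fy=3.5,interpolation=cv2.INTER_CUBIC)
cv2.imwrite("pics/top1.png",im);cv2.imwrite("pics/side1.png",im2)
c=np.zeros((600,800,3),np.uint8); a=cv2.resize(a,(480,300)); b=cv2.resize(b,(400,300)); c[:300,:480]=a; c[300:,:400]=b
c[300:,400:]=cv2.resize(im[190:310,230:390],(400,300))
cv2.imwrite("pics/chk1.png",c)
```

```text
(no output)
```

View pics/chk1.png

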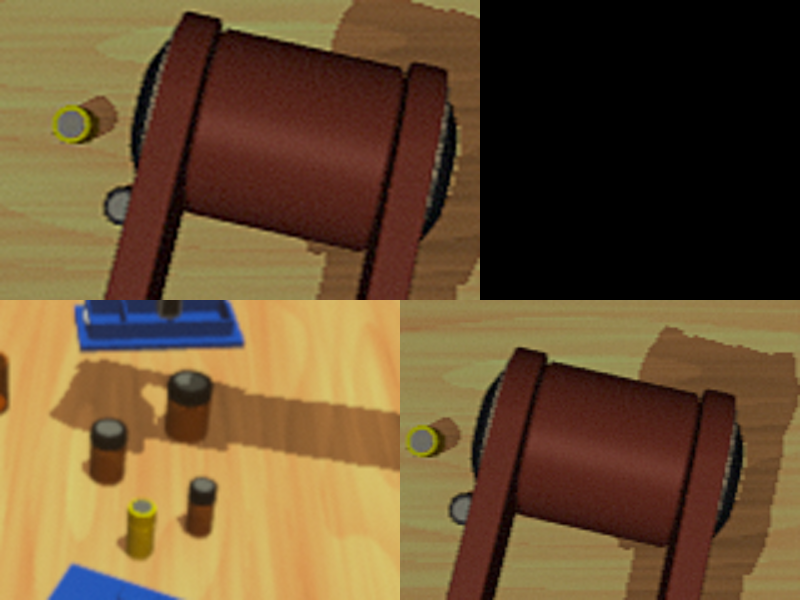

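The small jar (top pixel about (254.5,273)) still stands close to its old place, so nothing tipped. I'll re-measure it from both views and try again lower, waiting for grip force before lifting.

```bash
python3 - <<'E'
from h import *
print("top",ray("top",(254.0,272.7),.054),"side",ray("side",(380.8,224.8),.054))
for n,uv,h in(("L",(376.0-.4+0.,180.5),.062),("M",(343.2,171.),.058)): pass
print("sideL",ray("side",(189/2.5+299.6,382/2.5-120+149.6),.062),"sideM",ray("side",(109/2.5+299.6,430/2.5-120+149.6),.058))
E
python3 go.py 0.448 0.083 0.08 98.2
```

```text
top [0.44863807 0.08515752 0.054     ] side [0.44762529 0.08778438 0.054     ]
sideL [ 0.45844051 -0.07001667  0.062     ] sideM [0.53560423 0.013227   0.058     ]
t 3.58 pos [ 0.4844 -0.0378  0.1188] turn [-0.002  0.001 -0.008] shift [0.125 0.832 0.259] F [-0.2  0.2 -0.6] w -0.001 g 0.0
```

{"name": "send_rows", "arguments": {
  "rows": [
    {"x":0.03,"y":0.2,"z":0,"wx":0,"wy":0,"wz":0,"hand":1},
    {"x":0.03,"y":0.23,"z":0,"wx":0,"wy":0,"wz":0,"hand":1},
    {"x":0.03,"y":0.23,"z":0,"wx":0,"wy":0,"wz":0,"hand":1},
    {"x":0.03,"y":0.19,"z":0,"wx":0,"wy":0,"wz":0,"hand":1},
    {"x":0,"y":0,"z":0,"wx":0,"wy":0,"wz":0,"hand":1},
    {"x":0,"y":0,"z":0,"wx":0,"wy":0,"wz":0,"hand":1},
    {"x":0,"y":0,"z":0.1,"wx":0,"wy":0,"wz":0,"hand":1},
    {"x":0,"y":0,"z":0.1,"wx":0,"wy":0,"wz":0,"hand":1},
    {"x":0,"y":0,"z":0,"wx":0,"wy":0,"wz":0,"hand":1},
    {"x":0,"y":0,"z":0,"wx":0,"wy":0,"wz":0,"hand":1}
  ]
}}

```text
time: 4.42
tool_pos: [0.4468, 0.0888, 0.0874]
tool_rot: [-0.001, -0.07, 0.998, -0.0]
contact_force: [-0.3, 0.1, 0.2]
gripper_width: 0.997
grasp_force: 0.0
```

```bash
python3 go.py 0.448 0.086 0.015 98.2
```

```text
t 4.42 pos [0.4468 0.0888 0.0874] turn [ 0.    -0.003 -0.003] shift [-0.005 -0.02   0.482] F [-0.3  0.1  0.2] w 0.997 g 0.0
```

{"name": "send_rows", "arguments": {
  "rows": [
    {"x":-0.005,"y":-0.02,"z":0.15,"wx":0,"wy":0,"wz":0,"hand":1},
    {"x":0,"y":0,"z":0.18,"wx":0,"wy":0,"wz":0,"hand":1},
    {"x":0,"y":0,"z":0.15,"wx":0,"wy":0,"wz":0,"hand":1},
    {"x":0,"y":0,"z":0,"wx":0,"wy":0,"wz":0,"hand":0},
    {"x":0,"y":0,"z":0,"wx":0,"wy":0,"wz":0,"hand":-1},
    {"x":0,"y":0,"z":0,"wx":0,"wy":0,"wz":0,"hand":-1},
    {"x":0,"y":0,"z":0,"wx":0,"wy":0,"wz":0,"hand":-1},
    {"x":0,"y":0,"z":0,"wx":0,"wy":0,"wz":0,"hand":-1},
    {"x":0,"y":0,"z":0,"wx":0,"wy":0,"wz":0,"hand":-1},
    {"x":0,"y":0,"z":0,"wx":0,"wy":0,"wz":0,"hand":-1}
  ]
}}

```text
time: 5.25
tool_pos: [0.4493, 0.0866, 0.0171]
tool_rot: [0.001, -0.071, 0.997, -0.0]
contact_force: [-0.2, 0.5, 0.2]
gripper_width: 0.009
grasp_force: 0.0
```

```bash
python3 go.py 0.448 0.086 0.015 98.2
```

```text
t 5.25 pos [0.4493 0.0866 0.0171] turn [-0.     0.002 -0.002] shift [ 0.009 -0.002  0.014] F [-0.2  0.5  0.2] w 0.009 g 0.0
```

Shut again with no contact, so the jar isn't between the fingers. I'll check the wrist and side views.

Run:
```python
from h import *
w=grab_frame("wrist"); s=grab_frame("side")
c=np.zeros((600,800,3),np.uint8); c[:300,:480]=cv2.resize(w,(480,300)); c[300:,:400]=cv2.resize(s[150:270,300:460],(400,300),interpolation=cv2.INTER_CUBIC)
cv2.imwrite("pics/chk2.png",c)
p=manip.state()["tool_pos"]; print(p,proj("wrist",p),proj("side",p),proj("side",p+[0,0,.03]))
```

```text
[0.44886912 0.08658934 0.01651313] [317.3205648  233.36900887] [378.82334644 237.00642542] [379.94695412 226.98684875]
```

View pics/chk2.png

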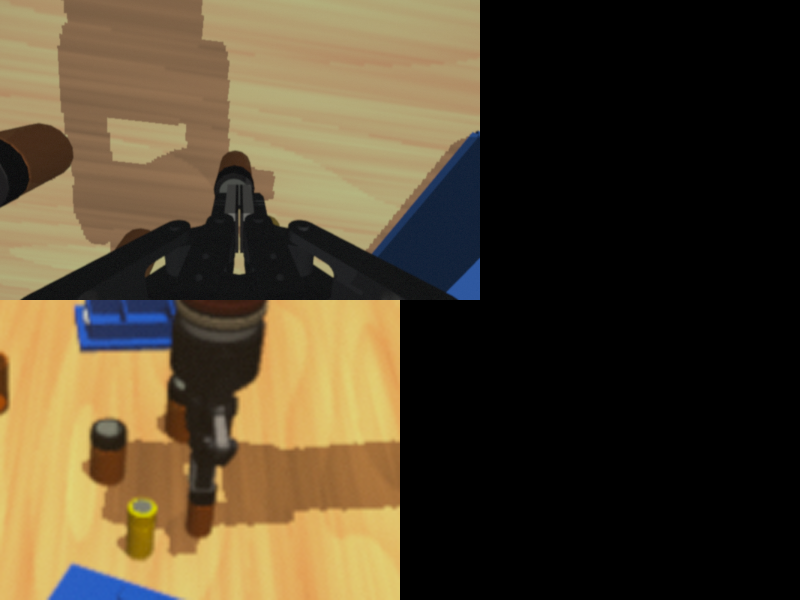

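Run:
```python
from h import *
print("wrist base near edge",ray("wrist",(313.3,202.5),0.0),"cam",(lambda c:-np.array(c["R"]).T@np.array(c["t"]))(calibration("wrist")))
print("side base near edge",ray("side",(379.7,243.7),0.))
c=np.zeros((400,800,3),np.uint8)
w=grab_frame("wrist"); s=grab_frame("side")
c[:,:400]=cv2.resize(w[180:300,260:380],(400,400),interpolation=cv2.INTER_CUBIC); c[:,400:]=cv2.resize(s[195:255,350:410],(400,400),interpolation=cv2.INTER_CUBIC)
cv2.imwrite("pics/chk3.png",c)
```

```text
wrist base near edge [0.43557725 0.08213946 0.        ] cam [0.3778922  0.07738177 0.19805795]
side base near edge [0.44554004 0.09090075 0.        ]
```

View pics/chk3.png

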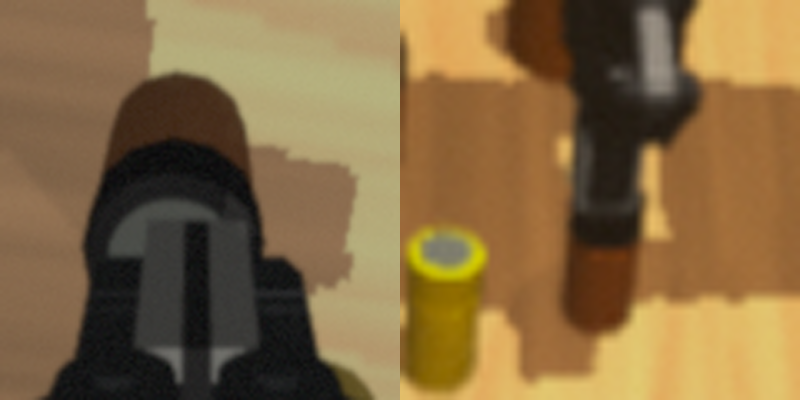

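Run:
```python
from h import *
p=manip.state()["tool_pos"]; print(p)
for d in(0,.01,.02,.03,.035,.04,.045,.05): print(d,proj("wrist",p+[0,0,d]).round(1),proj("side",p+[0,0,d]).round(1))
```

```text
[0.44866255 0.0865674  0.01622384]
0 [317.3 233.4] [378.9 237.1]
0.01 [317.2 240.1] [379.3 233.8]
0.02 [317.1 247.5] [379.6 230.5]
0.03 [317.  255.8] [380.  227.1]
0.035 [317.  260.3] [380.2 225.4]
0.04 [316.9 265.1] [380.4 223.7]
0.045 [316.8 270.2] [380.6 221.9]
0.05 [316.8 275.6] [380.8 220.2]
```

The enlarged view shows the shut fingertips just above the small jar's cap disc at (317,247), and the jar itself undisturbed directly below. The real tips sit about 40 mm higher than the reported TCP. The true reach is therefore shorter than stated, and I need to command lower, watching force and width. I'll open, descend gently and close.

{"name": "send_rows", "arguments": {
  "rows": [
    {"x":0,"y":0,"z":0,"wx":0,"wy":0,"wz":0,"hand":1},
    {"x":0,"y":0,"z":0,"wx":0,"wy":0,"wz":0,"hand":1},
    {"x":0,"y":-0.03,"z":0,"wx":0,"wy":0,"wz":0,"hand":1},
    {"x":0,"y":0,"z":0,"wx":0,"wy":0,"wz":0,"hand":1},
    {"x":0,"y":0,"z":0,"wx":0,"wy":0,"wz":0,"hand":1},
    {"x":0,"y":0,"z":0,"wx":0,"wy":0,"wz":0,"hand":1},
    {"x":0,"y":0,"z":0.05,"wx":0,"wy":0,"wz":0,"hand":1},
    {"x":0,"y":0,"z":0.05,"wx":0,"wy":0,"wz":0,"hand":1},
    {"x":0,"y":0,"z":0,"wx":0,"wy":0,"wz":0,"hand":1},
    {"x":0,"y":0,"z":0,"wx":0,"wy":0,"wz":0,"hand":1}
  ]
}}

```text
time: 6.28
tool_pos: [0.4482, 0.0821, -0.0001]
tool_rot: [-0.001, -0.071, 0.997, 0.0]
contact_force: [-0.1, -1.3, -0.1]
gripper_width: 1.003
grasp_force: 0.0
```

```bash
python3 go.py 0.4484 0.082 -0.012 98.2
```

```text
t 6.28 pos [ 4.482e-01  8.210e-02 -1.000e-04] turn [ 0.    -0.003 -0.001] shift [-0.001 -0.001  0.079] F [-0.1 -1.3 -0.1] w 1.003 g 0.0
```

{"name": "send_rows", "arguments": {
  "rows": [
    {"x":0,"y":0,"z":0.04,"wx":0,"wy":0,"wz":0,"hand":1},
    {"x":0,"y":0,"z":0.04,"wx":0,"wy":0,"wz":0,"hand":1},
    {"x":0,"y":0,"z":0,"wx":0,"wy":0,"wz":0,"hand":-0.2},
    {"x":0,"y":0,"z":0,"wx":0,"wy":0,"wz":0,"hand":-0.2},
    {"x":0,"y":0,"z":0,"wx":0,"wy":0,"wz":0,"hand":-0.2},
    {"x":0,"y":0,"z":0,"wx":0,"wy":0,"wz":0,"hand":-1},
    {"x":0,"y":0,"z":0,"wx":0,"wy":0,"wz":0,"hand":-1},
    {"x":0,"y":0,"z":0,"wx":0,"wy":0,"wz":0,"hand":-1},
    {"x":0,"y":0,"z":0,"wx":0,"wy":0,"wz":0,"hand":-1},
    {"x":0,"y":0,"z":0,"wx":0,"wy":0,"wz":0,"hand":-1}
  ]
}}

```text
time: 7.12
tool_pos: [0.4497, 0.0822, -0.0104]
tool_rot: [0.0, -0.071, 0.997, 0.0]
contact_force: [0.3, 0.7, 2.0]
gripper_width: 0.283
grasp_force: 58.7
```

```bash
python3 go.py 0.4484 0.082 -0.012 98.2
python3 - <<'E'
from h import *
c=np.zeros((400,800,3),np.uint8)
w=grab_frame("wrist"); s=grab_frame("side")
c[:,:400]=cv2.resize(w[150:310,240:400],(400,400),interpolation=cv2.INTER_CUBIC); c[:,400:]=cv2.resize(s[195:255,350:410],(400,400),interpolation=cv2.INTER_CUBIC)
cv2.imwrite("pics/chk4.png",c)
E
```

```text
t 7.12 pos [ 0.4497  0.0822 -0.0104] turn [ 0.     0.001 -0.002] shift [0.009 0.    0.01 ] F [0.3 0.7 2. ] w 0.283 g 58.7
```

View pics/chk4.png

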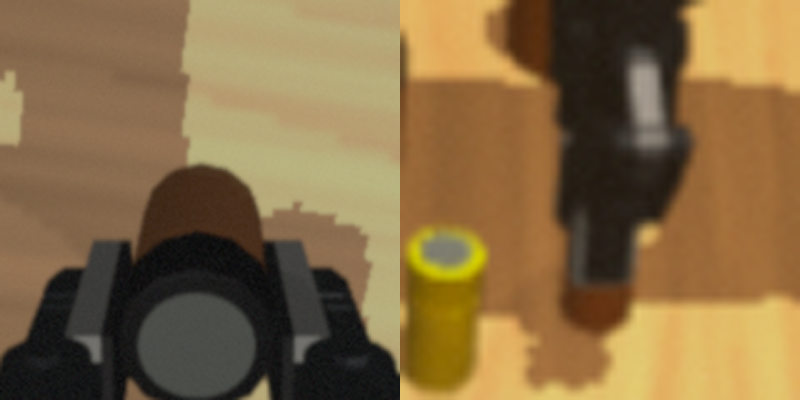

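Now it holds the small jar: grip 58.7 N, width about 25 mm, tips about 28 mm above the table. I'll lift it and carry it to the shortest bay.

{"name": "send_rows", "arguments": {
  "rows": [
    {"x":0,"y":0,"z":-0.1,"wx":0,"wy":0,"wz":0,"hand":-1},
    {"x":0,"y":0,"z":-0.25,"wx":0,"wy":0,"wz":0,"hand":-1},
    {"x":0,"y":0,"z":-0.25,"wx":0,"wy":0,"wz":0,"hand":-1},
    {"x":0,"y":0,"z":-0.1,"wx":0,"wy":0,"wz":0,"hand":-1},
    {"x":-0.03,"y":-0.15,"z":0,"wx":0,"wy":0,"wz":0,"hand":-1},
    {"x":-0.03,"y":-0.25,"z":0,"wx":0,"wy":0,"wz":0,"hand":-1},
    {"x":-0.03,"y":-0.25,"z":0,"wx":0,"wy":0,"wz":0,"hand":-1},
    {"x":-0.03,"y":-0.25,"z":0,"wx":0,"wy":0,"wz":0,"hand":-1},
    {"x":-0.03,"y":-0.25,"z":0,"wx":0,"wy":0,"wz":0,"hand":-1},
    {"x":-0.03,"y":-0.25,"z":0,"wx":0,"wy":0,"wz":0,"hand":-1}
  ]
}}

```text
time: 8.05
tool_pos: [0.5054, -0.1238, 0.0936]
tool_rot: [-0.0, -0.071, 0.997, 0.0]
contact_force: [0.1, 0.2, -0.4]
gripper_width: 0.282
grasp_force: 59.0
```

```bash
python3 go.py 0.5475 -0.2635 0.06 98.2
```

```text
t 8.05 pos [ 0.5054 -0.1238  0.0936] turn [ 0.    -0.001 -0.002] shift [-0.145 -0.962  0.224] F [ 0.1  0.2 -0.4] w 0.282 g 59.0
```

{"name": "send_rows", "arguments": {
  "rows": [
    {"x":-0.03,"y":-0.22,"z":0,"wx":0,"wy":0,"wz":0,"hand":-1},
    {"x":-0.03,"y":-0.22,"z":0,"wx":0,"wy":0,"wz":0,"hand":-1},
    {"x":-0.03,"y":-0.22,"z":0,"wx":0,"wy":0,"wz":0,"hand":-1},
    {"x":-0.03,"y":-0.2,"z":0,"wx":0,"wy":0,"wz":0,"hand":-1},
    {"x":-0.025,"y":-0.1,"z":0,"wx":0,"wy":0,"wz":0,"hand":-1},
    {"x":0,"y":0,"z":0.12,"wx":0,"wy":0,"wz":0,"hand":-1},
    {"x":0,"y":0,"z":0.1,"wx":0,"wy":0,"wz":0,"hand":-1},
    {"x":0,"y":0,"z":0,"wx":0,"wy":0,"wz":0,"hand":-1},
    {"x":0,"y":0,"z":0,"wx":0,"wy":0,"wz":0,"hand":-1},
    {"x":0,"y":0,"z":0,"wx":0,"wy":0,"wz":0,"hand":-1}
  ]
}}

```text
time: 8.88
tool_pos: [0.5477, -0.2614, 0.0615]
tool_rot: [0.0, -0.071, 0.997, -0.0]
contact_force: [-0.6, 0.4, 0.0]
gripper_width: 0.282
grasp_force: 59.0
```

```bash
python3 go.py 0.5475 -0.2635 -0.0065 98.2
python3 - <<'E'
from h import *
w=grab_frame("wrist"); c=calibration("wrist")
th=np.radians(8.23); o=np.array([.4882,-.2721]); 
for X in((-.095,-.046),(.095,-.046),(.095,.046),(-.095,.046)):
    p=o+np.array([[np.cos(th),-np.sin(th)],[np.sin(th),np.cos(th)]])@X
    q=proj("wrist",[*p,.008],c); cv2.circle(w,tuple(int(v) for v in q.round()),3,(0,255,0),1)
cv2.imwrite("pics/w2.png",w)
E
```

```text
t 8.88 pos [ 0.5477 -0.2614  0.0615] turn [-0.     0.    -0.001] shift [ 0.003 -0.014  0.453] F [-0.6  0.4  0. ] w 0.282 g 59.0
```

View pics/w2.png

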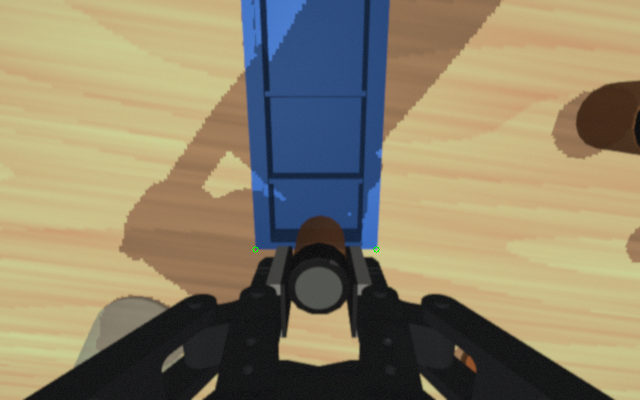

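The projected far ledge corners (255,249) and (377,249) match the tub's corners to about 1 px. I'll lower the jar and release it.

{"name": "send_rows", "arguments": {
  "rows": [
    {"x":0.003,"y":-0.013,"z":0.18,"wx":0,"wy":0,"wz":0,"hand":-1},
    {"x":0,"y":0,"z":0.15,"wx":0,"wy":0,"wz":0,"hand":-1},
    {"x":0,"y":0,"z":0.09,"wx":0,"wy":0,"wz":0,"hand":-1},
    {"x":0,"y":0,"z":0.03,"wx":0,"wy":0,"wz":0,"hand":-1},
    {"x":0,"y":0,"z":0.005,"wx":0,"wy":0,"wz":0,"hand":-1},
    {"x":0,"y":0,"z":0,"wx":0,"wy":0,"wz":0,"hand":-1},
    {"x":0,"y":0,"z":0,"wx":0,"wy":0,"wz":0,"hand":-1},
    {"x":0,"y":0,"z":0,"wx":0,"wy":0,"wz":0,"hand":-0.25},
    {"x":0,"y":0,"z":0,"wx":0,"wy":0,"wz":0,"hand":-0.25},
    {"x":0,"y":0,"z":0,"wx":0,"wy":0,"wz":0,"hand":-0.25}
  ]
}}

```text
time: 9.77
tool_pos: [0.5478, -0.2637, -0.0065]
tool_rot: [0.0, -0.071, 0.997, -0.0]
contact_force: [0.8, -0.7, 0.0]
gripper_width: 0.378
grasp_force: 0.0
```

```bash
python3 go.py 0.5364 0.0095 0.08 98.2
```

```text
t 9.77 pos [ 0.5478 -0.2637 -0.0065] turn [-0.001  0.001 -0.001] shift [-0.185  1.813 -0.577] F [ 0.8 -0.7  0. ] w 0.378 g 0.0
```

{"name": "send_rows", "arguments": {
  "rows": [
    {"x":0,"y":0,"z":-0.15,"wx":0,"wy":0,"wz":0,"hand":-0.25},
    {"x":0,"y":0,"z":-0.22,"wx":0,"wy":0,"wz":0,"hand":-0.25},
    {"x":0,"y":0,"z":-0.21,"wx":0,"wy":0,"wz":0,"hand":0},
    {"x":-0.03,"y":0.2,"z":0,"wx":0,"wy":0,"wz":0,"hand":1},
    {"x":-0.03,"y":0.26,"z":0,"wx":0,"wy":0,"wz":0,"hand":1},
    {"x":-0.03,"y":0.27,"z":0,"wx":0,"wy":0,"wz":0,"hand":1},
    {"x":-0.03,"y":0.27,"z":0,"wx":0,"wy":0,"wz":0,"hand":1},
    {"x":-0.03,"y":0.27,"z":0,"wx":0,"wy":0,"wz":0,"hand":1},
    {"x":-0.03,"y":0.26,"z":0,"wx":0,"wy":0,"wz":0,"hand":1},
    {"x":0,"y":0.26,"z":0,"wx":0,"wy":0,"wz":0,"hand":1}
  ]
}}

```text
time: 10.6
tool_pos: [0.5364, 0.008, 0.0804]
tool_rot: [0.001, -0.071, 0.997, -0.0]
contact_force: [-0.0, 0.2, -0.8]
gripper_width: 0.999
grasp_force: 0.0
```

```bash
python3 go.py 0.536 0.010 -0.008 98.2
```

```text
t 10.6 pos [0.5364 0.008  0.0804] turn [-0.     0.002 -0.002] shift [0.001 0.013 0.59 ] F [-0.   0.2 -0.8] w 0.999 g 0.0
```

{"name": "send_rows", "arguments": {
  "rows": [
    {"x":0,"y":0.013,"z":0.2,"wx":0,"wy":0,"wz":0,"hand":1},
    {"x":0,"y":0,"z":0.22,"wx":0,"wy":0,"wz":0,"hand":1},
    {"x":0,"y":0,"z":0.12,"wx":0,"wy":0,"wz":0,"hand":1},
    {"x":0,"y":0,"z":0.05,"wx":0,"wy":0,"wz":0,"hand":1},
    {"x":0,"y":0,"z":0,"wx":0,"wy":0,"wz":0,"hand":0},
    {"x":0,"y":0,"z":0,"wx":0,"wy":0,"wz":0,"hand":0},
    {"x":0,"y":0,"z":0,"wx":0,"wy":0,"wz":0,"hand":-1},
    {"x":0,"y":0,"z":0,"wx":0,"wy":0,"wz":0,"hand":-1},
    {"x":0,"y":0,"z":0,"wx":0,"wy":0,"wz":0,"hand":-1},
    {"x":0,"y":0,"z":0,"wx":0,"wy":0,"wz":0,"hand":-1}
  ]
}}

```text
time: 11.43
tool_pos: [0.5377, 0.0078, -0.0065]
tool_rot: [0.002, -0.071, 0.997, -0.0]
contact_force: [-1.1, -0.3, 5.6]
gripper_width: 0.403
grasp_force: 59.3
```

```bash
python3 go.py 0.4991 -0.2705 0.09 98.2
```

```text
t 11.43 pos [ 0.5377  0.0078 -0.0065] turn [-0.001  0.005 -0.002] shift [ 0.519 -1.8   -0.643] F [-1.1 -0.3  5.6] w 0.403 g 59.3
```

{"name": "send_rows", "arguments": {
  "rows": [
    {"x":0,"y":0,"z":-0.1,"wx":0,"wy":0,"wz":0,"hand":-1},
    {"x":0,"y":0,"z":-0.25,"wx":0,"wy":0,"wz":0,"hand":-1},
    {"x":0,"y":0,"z":-0.25,"wx":0,"wy":0,"wz":0,"hand":-1},
    {"x":0,"y":-0.15,"z":-0.05,"wx":0,"wy":0,"wz":0,"hand":-1},
    {"x":0.06,"y":-0.25,"z":0,"wx":0,"wy":0,"wz":0,"hand":-1},
    {"x":0.06,"y":-0.25,"z":0,"wx":0,"wy":0,"wz":0,"hand":-1},
    {"x":0.07,"y":-0.25,"z":0,"wx":0,"wy":0,"wz":0,"hand":-1},
    {"x":0.07,"y":-0.25,"z":0,"wx":0,"wy":0,"wz":0,"hand":-1},
    {"x":0.08,"y":-0.25,"z":0,"wx":0,"wy":0,"wz":0,"hand":-1},
    {"x":0.08,"y":-0.22,"z":0,"wx":0,"wy":0,"wz":0,"hand":-1}
  ]
}}

```text
time: 12.27
tool_pos: [0.5073, -0.2437, 0.0892]
tool_rot: [0.0, -0.071, 0.998, -0.0]
contact_force: [-0.3, -0.7, -1.0]
gripper_width: 0.4
grasp_force: 59.9
```

```bash
python3 go.py 0.4991 -0.2705 -0.003 98.2
```

```text
t 12.27 pos [ 0.5073 -0.2437  0.0892] turn [-0.001  0.001 -0.002] shift [ 0.08  -0.169  0.614] F [-0.3 -0.7 -1. ] w 0.4 g 59.9
```

{"name": "send_rows", "arguments": {
  "rows": [
    {"x":0.05,"y":-0.1,"z":0,"wx":0,"wy":0,"wz":0,"hand":-1},
    {"x":0.03,"y":-0.07,"z":0,"wx":0,"wy":0,"wz":0,"hand":-1},
    {"x":0,"y":0,"z":0,"wx":0,"wy":0,"wz":0,"hand":-1},
    {"x":0,"y":0,"z":0.15,"wx":0,"wy":0,"wz":0,"hand":-1},
    {"x":0,"y":0,"z":0.15,"wx":0,"wy":0,"wz":0,"hand":-1},
    {"x":0,"y":0,"z":0.12,"wx":0,"wy":0,"wz":0,"hand":-1},
    {"x":0,"y":0,"z":0.1,"wx":0,"wy":0,"wz":0,"hand":-1},
    {"x":0,"y":0,"z":0.06,"wx":0,"wy":0,"wz":0,"hand":-1},
    {"x":0,"y":0,"z":0.02,"wx":0,"wy":0,"wz":0,"hand":-1},
    {"x":0,"y":0,"z":0,"wx":0,"wy":0,"wz":0,"hand":-1}
  ]
}}

```text
time: 13.1
tool_pos: [0.4995, -0.2672, -0.0018]
tool_rot: [-0.001, -0.071, 0.997, 0.001]
contact_force: [0.3, 0.5, -0.8]
gripper_width: 0.402
grasp_force: 60.0
```

```bash
python3 go.py 0.4991 -0.2705 -0.003 98.2
```

```text
t 13.1 pos [ 0.4995 -0.2672 -0.0018] turn [ 0.001 -0.001 -0.   ] shift [ 0.006 -0.022  0.008] F [ 0.3  0.5 -0.8] w 0.402 g 60.0
```

{"name": "send_rows", "arguments": {
  "rows": [
    {"x":0.004,"y":-0.02,"z":0,"wx":0,"wy":0,"wz":0,"hand":-1},
    {"x":0,"y":0,"z":0.01,"wx":0,"wy":0,"wz":0,"hand":-1},
    {"x":0,"y":0,"z":0,"wx":0,"wy":0,"wz":0,"hand":-1},
    {"x":0,"y":0,"z":0,"wx":0,"wy":0,"wz":0,"hand":0},
    {"x":0,"y":0,"z":0,"wx":0,"wy":0,"wz":0,"hand":0},
    {"x":0,"y":0,"z":0,"wx":0,"wy":0,"wz":0,"hand":0},
    {"x":0,"y":0,"z":-0.15,"wx":0,"wy":0,"wz":0,"hand":0},
    {"x":0,"y":0,"z":-0.2,"wx":0,"wy":0,"wz":0,"hand":0},
    {"x":0,"y":0,"z":-0.2,"wx":0,"wy":0,"wz":0,"hand":1},
    {"x":0,"y":0,"z":0,"wx":0,"wy":0,"wz":0,"hand":1}
  ]
}}

```text
time: 13.93
tool_pos: [0.5035, -0.2743, 0.0875]
tool_rot: [0.005, -0.071, 0.997, -0.004]
contact_force: [1.1, -0.4, 1.2]
gripper_width: 0.766
grasp_force: 0.0
```

```bash
python3 go.py 0.458 -0.0715 0.08 98.2
```

```text
t 13.93 pos [ 0.5035 -0.2743  0.0875] turn [-0.011  0.011 -0.002] shift [0.108 1.381 0.05 ] F [ 1.1 -0.4  1.2] w 0.766 g 0.0
```

{"name": "send_rows", "arguments": {
  "rows": [
    {"x":0.02,"y":0.2,"z":0,"wx":0,"wy":0,"wz":0,"hand":1},
    {"x":0.02,"y":0.25,"z":0,"wx":0,"wy":0,"wz":0,"hand":1},
    {"x":0.02,"y":0.25,"z":0,"wx":0,"wy":0,"wz":0,"hand":1},
    {"x":0.02,"y":0.25,"z":0,"wx":0,"wy":0,"wz":0,"hand":1},
    {"x":0.02,"y":0.25,"z":0,"wx":0,"wy":0,"wz":0,"hand":1},
    {"x":0,"y":0.16,"z":0,"wx":0,"wy":0,"wz":0,"hand":1},
    {"x":0,"y":0,"z":0,"wx":0,"wy":0,"wz":0,"hand":1},
    {"x":0,"y":0,"z":0,"wx":0,"wy":0,"wz":0,"hand":1},
    {"x":0,"y":0,"z":0,"wx":0,"wy":0,"wz":0,"hand":1},
    {"x":0,"y":0,"z":0,"wx":0,"wy":0,"wz":0,"hand":1}
  ]
}}

```text
time: 14.77
tool_pos: [0.4561, -0.0725, 0.08]
tool_rot: [0.0, -0.07, 0.998, -0.0]
contact_force: [0.3, 0.1, -0.2]
gripper_width: 0.999
grasp_force: 0.0
```

```bash
python3 go.py 0.458 -0.0715 -0.006 98.2
```

```text
t 14.77 pos [ 0.4561 -0.0725  0.08  ] turn [-0.001  0.    -0.003] shift [-0.014  0.005  0.573] F [ 0.3  0.1 -0.2] w 0.999 g 0.0
```

{"name": "send_rows", "arguments": {
  "rows": [
    {"x":-0.014,"y":0.005,"z":0.2,"wx":0,"wy":0,"wz":0,"hand":1},
    {"x":0,"y":0,"z":0.2,"wx":0,"wy":0,"wz":0,"hand":1},
    {"x":0,"y":0,"z":0.12,"wx":0,"wy":0,"wz":0,"hand":1},
    {"x":0,"y":0,"z":0.05,"wx":0,"wy":0,"wz":0,"hand":1},
    {"x":0,"y":0,"z":0,"wx":0,"wy":0,"wz":0,"hand":0.3},
    {"x":0,"y":0,"z":0,"wx":0,"wy":0,"wz":0,"hand":0.3},
    {"x":0,"y":0,"z":0,"wx":0,"wy":0,"wz":0,"hand":-1},
    {"x":0,"y":0,"z":0,"wx":0,"wy":0,"wz":0,"hand":-1},
    {"x":0,"y":0,"z":0,"wx":0,"wy":0,"wz":0,"hand":-1},
    {"x":0,"y":0,"z":0,"wx":0,"wy":0,"wz":0,"hand":-1}
  ]
}}

```text
time: 15.6
tool_pos: [0.4597, -0.0712, -0.0035]
tool_rot: [0.002, -0.071, 0.997, -0.001]
contact_force: [-0.3, 0.6, 5.2]
gripper_width: 0.518
grasp_force: 61.6
```

```bash
python3 go.py 0.4397 -0.2791 0.09 98.2
```

```text
t 15.6 pos [ 0.4597 -0.0712 -0.0035] turn [-0.003  0.005 -0.001] shift [ 0.329 -1.353 -0.624] F [-0.3  0.6  5.2] w 0.518 g 61.6
```

{"name": "send_rows", "arguments": {
  "rows": [
    {"x":0,"y":0,"z":-0.1,"wx":0,"wy":0,"wz":0,"hand":-1},
    {"x":0,"y":0,"z":-0.25,"wx":0,"wy":0,"wz":0,"hand":-1},
    {"x":0,"y":0,"z":-0.25,"wx":0,"wy":0,"wz":0,"hand":-1},
    {"x":0.04,"y":-0.15,"z":-0.02,"wx":0,"wy":0,"wz":0,"hand":-1},
    {"x":0.06,"y":-0.25,"z":0,"wx":0,"wy":0,"wz":0,"hand":-1},
    {"x":0.06,"y":-0.25,"z":0,"wx":0,"wy":0,"wz":0,"hand":-1},
    {"x":0.06,"y":-0.25,"z":0,"wx":0,"wy":0,"wz":0,"hand":-1},
    {"x":0.06,"y":-0.25,"z":0,"wx":0,"wy":0,"wz":0,"hand":-1},
    {"x":0.05,"y":-0.2,"z":0,"wx":0,"wy":0,"wz":0,"hand":-1},
    {"x":0,"y":0,"z":0,"wx":0,"wy":0,"wz":0,"hand":-1}
  ]
}}

```text
time: 16.43
tool_pos: [0.4366, -0.2828, 0.0878]
tool_rot: [0.0, -0.068, 0.998, -0.001]
contact_force: [-0.5, -0.3, -0.8]
gripper_width: 0.517
grasp_force: 61.9
```

```bash
python3 go.py 0.4397 -0.2791 0.001 98.2
```

```text
t 16.43 pos [ 0.4366 -0.2828  0.0878] turn [-0.004 -0.    -0.008] shift [-0.024  0.021  0.579] F [-0.5 -0.3 -0.8] w 0.517 g 61.9
```

{"name": "send_rows", "arguments": {
  "rows": [
    {"x":0,"y":0,"z":0,"wx":0,"wy":0,"wz":0,"hand":-1},
    {"x":0,"y":0,"z":0.13,"wx":0,"wy":0,"wz":0,"hand":-1},
    {"x":0,"y":0,"z":0.15,"wx":0,"wy":0,"wz":0,"hand":-1},
    {"x":0,"y":0,"z":0.12,"wx":0,"wy":0,"wz":0,"hand":-1},
    {"x":0,"y":0,"z":0.1,"wx":0,"wy":0,"wz":0,"hand":-1},
    {"x":0,"y":0,"z":0.05,"wx":0,"wy":0,"wz":0,"hand":-1},
    {"x":0,"y":0,"z":0.02,"wx":0,"wy":0,"wz":0,"hand":-1},
    {"x":0,"y":0,"z":0,"wx":0,"wy":0,"wz":0,"hand":-1},
    {"x":0,"y":0,"z":0,"wx":0,"wy":0,"wz":0,"hand":-1},
    {"x":0,"y":0,"z":0,"wx":0,"wy":0,"wz":0,"hand":-1}
  ]
}}

```text
time: 17.27
tool_pos: [0.4383, -0.2784, 0.0032]
tool_rot: [0.001, -0.071, 0.997, -0.001]
contact_force: [0.9, 0.3, -1.8]
gripper_width: 0.517
grasp_force: 61.9
```

```bash
python3 go.py 0.4397 -0.2791 0.000 98.2
```

```text
t 17.27 pos [ 0.4383 -0.2784  0.0032] turn [-0.002  0.002 -0.001] shift [-0.008 -0.006  0.021] F [ 0.9  0.3 -1.8] w 0.517 g 61.9
```

Lower the last few millimetres, release, rise, and move clear of the tub for a check picture.

{"name": "send_rows", "arguments": {
  "rows": [
    {"x":-0.008,"y":0,"z":0.012,"wx":0,"wy":0,"wz":0,"hand":-1},
    {"x":0,"y":0,"z":0.01,"wx":0,"wy":0,"wz":0,"hand":-1},
    {"x":0,"y":0,"z":0,"wx":0,"wy":0,"wz":0,"hand":-1},
    {"x":0,"y":0,"z":0,"wx":0,"wy":0,"wz":0,"hand":0.3},
    {"x":0,"y":0,"z":0,"wx":0,"wy":0,"wz":0,"hand":0.3},
    {"x":0,"y":0,"z":0,"wx":0,"wy":0,"wz":0,"hand":0.3},
    {"x":0,"y":0,"z":-0.15,"wx":0,"wy":0,"wz":0,"hand":0.3},
    {"x":0,"y":0,"z":-0.2,"wx":0,"wy":0,"wz":0,"hand":0.3},
    {"x":0,"y":0,"z":-0.25,"wx":0,"wy":0,"wz":0,"hand":1},
    {"x":0,"y":0,"z":-0.2,"wx":0,"wy":0,"wz":0,"hand":1}
  ]
}}

```text
time: 18.1
tool_pos: [0.4386, -0.2779, 0.1205]
tool_rot: [0.0, -0.071, 0.997, -0.0]
contact_force: [0.7, -0.3, -0.1]
gripper_width: 0.909
grasp_force: 0.0
```

```bash
python3 go.py 0.490 0.2705 0.17 69
```

```text
t 18.1 pos [ 0.4386 -0.2779  0.1205] turn [-0.     0.001  0.647] shift [ 0.99   3.536 -0.33 ] F [ 0.7 -0.3 -0.1] w 0.909 g 0.0
```

{"name": "send_rows", "arguments": {
  "rows": [
    {"x":-0.06,"y":0.15,"z":-0.15,"wx":0,"wy":0,"wz":0,"hand":1},
    {"x":-0.06,"y":0.2,"z":-0.15,"wx":0,"wy":0,"wz":0,"hand":1},
    {"x":-0.06,"y":0.26,"z":-0.03,"wx":0,"wy":0,"wz":0,"hand":1},
    {"x":-0.06,"y":0.26,"z":0,"wx":0,"wy":0,"wz":0,"hand":1},
    {"x":-0.06,"y":0.26,"z":0,"wx":0,"wy":0,"wz":0,"hand":1},
    {"x":-0.06,"y":0.26,"z":0,"wx":0,"wy":0,"wz":0,"hand":1},
    {"x":-0.06,"y":0.26,"z":0,"wx":0,"wy":0,"wz":0,"hand":1},
    {"x":-0.06,"y":0.26,"z":0,"wx":0,"wy":0,"wz":0,"hand":1},
    {"x":-0.06,"y":0.26,"z":0,"wx":0,"wy":0,"wz":0,"hand":1},
    {"x":-0.06,"y":0.26,"z":0,"wx":0,"wy":0,"wz":0,"hand":1}
  ]
}}

```text
time: 18.93
tool_pos: [0.4758, 0.0977, 0.1682]
tool_rot: [0.0, -0.071, 0.997, -0.0]
contact_force: [0.4, 0.4, -0.1]
gripper_width: 0.996
grasp_force: 0.0
```

```bash
python3 go.py 0.490 0.2705 0.17 69
python3 - <<'E'
from h import *
im=grab_frame("top"); cv2.imwrite("pics/top2.png",im)
s=grab_frame("side"); cv2.imwrite("pics/side2.png",s)
c=np.zeros((575,780,3),np.uint8); c[:,:400]=cv2.resize(im[195:310,390:470],None,fx=5,fy=5,interpolation=cv2.INTER_CUBIC)
c[:320,400:]=cv2.resize(s[110:190,310:405],(380,320),interpolation=cv2.INTER_CUBIC); cv2.imwrite("pics/chk5.png",c)
E
```

```text
t 18.93 pos [0.4758 0.0977 0.1682] turn [-0.     0.001  0.647] shift [ 0.324  1.109 -0.012] F [ 0.4  0.4 -0.1] w 0.996 g 0.0
```

View pics/chk5.png

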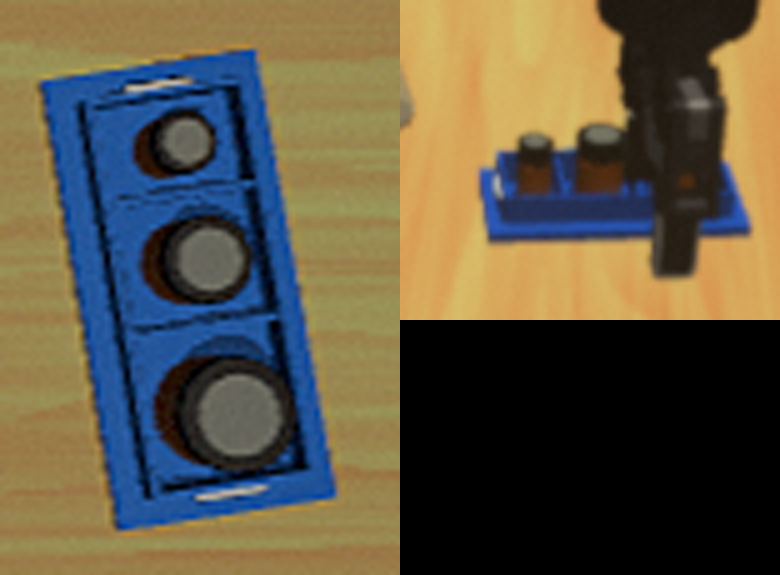

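All three jars stand upright in their own bays (crop discs at (186,141), (209,256) and (239,414)). Now the cover.

{"name": "send_rows", "arguments": {
  "rows": [
    {"x":0,"y":0,"z":0,"wx":0,"wy":0,"wz":0.13,"hand":1},
    {"x":0,"y":0,"z":0,"wx":0,"wy":0,"wz":0.13,"hand":1},
    {"x":0,"y":0,"z":0,"wx":0,"wy":0,"wz":0.13,"hand":1},
    {"x":0,"y":0,"z":0,"wx":0,"wy":0,"wz":0.13,"hand":1},
    {"x":0,"y":0,"z":0,"wx":0,"wy":0,"wz":0.127,"hand":1},
    {"x":0.07,"y":0.25,"z":0,"wx":0,"wy":0,"wz":0,"hand":1},
    {"x":0.08,"y":0.25,"z":0,"wx":0,"wy":0,"wz":0,"hand":1},
    {"x":0.08,"y":0.25,"z":0,"wx":0,"wy":0,"wz":0,"hand":1},
    {"x":0.07,"y":0.25,"z":0,"wx":0,"wy":0,"wz":0,"hand":1},
    {"x":0.024,"y":0.11,"z":0,"wx":0,"wy":0,"wz":0,"hand":1}
  ]
}}

```text
time: 19.87
tool_pos: [0.4902, 0.2717, 0.168]
tool_rot: [-0.0, 0.181, 0.983, 0.001]
contact_force: [0.0, -0.0, 0.5]
gripper_width: 0.999
grasp_force: 0.0
```

```bash
python3 - <<'E'
from h import *
im=cv2.imread("pics/top2.png")
th=np.radians(8.23); o=np.array([.4882,-.2721]); B=np.array([[np.cos(th),np.sin(th)],[-np.sin(th),np.cos(th)]])
for n,uv,h in(("S",(186,141),.057),("M",(209,256),.061),("L",(239,414),.065)):
    print(n,(B@(ray("top",(uv[0]/5+389.6,uv[1]/5+194.6),h)[:2]-o)).round(4))
c=calibration("wrist"); np.save("c.npy",c,allow_pickle=True); cv2.imwrite("pics/w3.png",grab_frame("wrist"))
E
python3 go.py 0.490 0.2705 0.08 69
```

```text
S [0.0585 0.0011]
M [0.0117 0.001 ]
L [-0.0512  0.0012]
t 19.92 pos [0.4904 0.2727 0.1679] turn [ 0.002 -0.001  0.005] shift [-0.003 -0.015  0.586] F [-2.  -0.   0.3] w 1.0 g 0.0
```

View pics/w3.png

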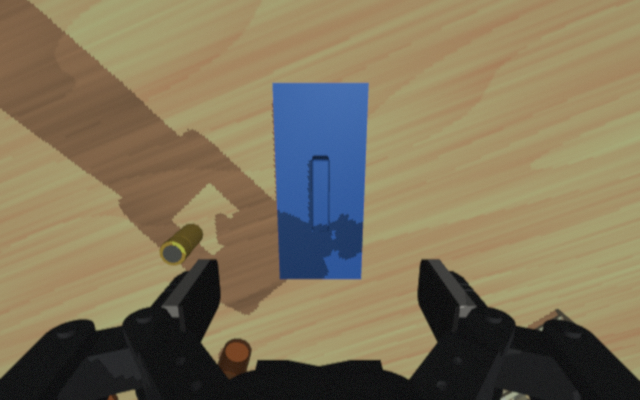

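The cover's roof corners are at (273,83), (368,83), (361,279) and (279,279), with the rib between columns 313 and 330. Next: its pose, and a comparison with the top view.

Run:
```python
from h import *
c=np.load("c.npy",allow_pickle=True).item()
for P,z in(([(273,83),(368,83),(361,279),(279,279)],.064),([(313,158),(330,158),(330,233),(313,233)],.09)):
    Q=np.array([ray("wrist",p,z,c) for p in P]); d=Q[0]+Q[1]-Q[2]-Q[3]
    print(Q.round(4).tolist(),Q.mean(0).round(4),np.degrees(np.arctan2(d[1],d[0]))%180,np.linalg.norm(Q[0]-Q[3]),np.linalg.norm(Q[0]-Q[1]),np.linalg.norm(Q[2]-Q[3]))
```

```text
[[0.3947, 0.2697, 0.064], [0.4219, 0.3409, 0.064], [0.5859, 0.2789, 0.064], [0.5582, 0.2063, 0.064]] [0.4902 0.274  0.064 ] 159.0507403999931 0.17536374237359806 0.076179930321974 0.07778599242235013
[[0.4588, 0.2797, 0.09], [0.4635, 0.292, 0.09], [0.5218, 0.2704, 0.09], [0.5168, 0.2573, 0.09]] [0.4902 0.2749 0.09  ] 159.2536098457797 0.06216485618849552 0.01317059142087467 0.014054721834127084
```

{"name": "send_rows", "arguments": {
  "rows": [
    {"x":0.002,"y":0.004,"z":0.2,"wx":0,"wy":0,"wz":0,"hand":1},
    {"x":0,"y":0,"z":0.22,"wx":0,"wy":0,"wz":0,"hand":1},
    {"x":0,"y":0,"z":0.2,"wx":0,"wy":0,"wz":0,"hand":1},
    {"x":0,"y":0,"z":0.15,"wx":0,"wy":0,"wz":0,"hand":1},
    {"x":0,"y":0,"z":0.08,"wx":0,"wy":0,"wz":0,"hand":1},
    {"x":0,"y":0,"z":0.05,"wx":0,"wy":0,"wz":0,"hand":0.5},
    {"x":0,"y":0,"z":0,"wx":0,"wy":0,"wz":0,"hand":0},
    {"x":0,"y":0,"z":0,"wx":0,"wy":0,"wz":0,"hand":-0.3},
    {"x":0,"y":0,"z":0,"wx":0,"wy":0,"wz":0,"hand":-0.4},
    {"x":0,"y":0,"z":0,"wx":0,"wy":0,"wz":0,"hand":-0.4}
  ]
}}

```text
time: 20.75
tool_pos: [0.4918, 0.2698, 0.0351]
tool_rot: [0.001, 0.182, 0.983, 0.001]
contact_force: [-0.1, -0.5, 0.1]
gripper_width: 0.309
grasp_force: 0.0
```

```bash
python3 go.py 0.490 0.2735 0.031 69.05
```

```text
t 20.75 pos [0.4918 0.2698 0.0351] turn [ 0.003  0.003 -0.001] shift [0.02  0.019 0.027] F [-0.1 -0.5  0.1] w 0.309 g 0.0
```

{"name": "send_rows", "arguments": {
  "rows": [
    {"x":0.01,"y":0.019,"z":0,"wx":0,"wy":0,"wz":0,"hand":-0.4},
    {"x":0,"y":0,"z":0.02,"wx":0,"wy":0,"wz":0,"hand":-0.4},
    {"x":0,"y":0,"z":0,"wx":0,"wy":0,"wz":0,"hand":-0.4},
    {"x":0,"y":0,"z":0,"wx":0,"wy":0,"wz":0,"hand":-0.4},
    {"x":0,"y":0,"z":0,"wx":0,"wy":0,"wz":0,"hand":-0.4},
    {"x":0,"y":0,"z":0,"wx":0,"wy":0,"wz":0,"hand":-0.4},
    {"x":0,"y":0,"z":0,"wx":0,"wy":0,"wz":0,"hand":-0.4},
    {"x":0,"y":0,"z":0,"wx":0,"wy":0,"wz":0,"hand":-0.4},
    {"x":0,"y":0,"z":0,"wx":0,"wy":0,"wz":0,"hand":-0.4},
    {"x":0,"y":0,"z":0,"wx":0,"wy":0,"wz":0,"hand":-0.4}
  ]
}}

```text
time: 21.58
tool_pos: [0.4899, 0.2725, 0.0301]
tool_rot: [0.0, 0.182, 0.983, 0.0]
contact_force: [0.9, -1.5, 0.4]
gripper_width: 0.304
grasp_force: 0.0
```

```bash
python3 go.py 0.490 0.2735 0.031 69.05
```

```text
t 21.58 pos [0.4899 0.2725 0.0301] turn [ 0.     0.    -0.001] shift [ 0.002  0.006 -0.006] F [ 0.9 -1.5  0.4] w 0.304 g 0.0
```

Settled to within 1 mm of the target. Close on the rib.

{"name": "send_rows", "arguments": {
  "rows": [
    {"x":0,"y":0.005,"z":0,"wx":0,"wy":0,"wz":0,"hand":-0.5},
    {"x":0,"y":0,"z":0,"wx":0,"wy":0,"wz":0,"hand":-0.6},
    {"x":0,"y":0,"z":0,"wx":0,"wy":0,"wz":0,"hand":-1},
    {"x":0,"y":0,"z":0,"wx":0,"wy":0,"wz":0,"hand":-1},
    {"x":0,"y":0,"z":0,"wx":0,"wy":0,"wz":0,"hand":-1},
    {"x":0,"y":0,"z":0,"wx":0,"wy":0,"wz":0,"hand":-1},
    {"x":0,"y":0,"z":0,"wx":0,"wy":0,"wz":0,"hand":-1},
    {"x":0,"y":0,"z":0,"wx":0,"wy":0,"wz":0,"hand":-1},
    {"x":0,"y":0,"z":0,"wx":0,"wy":0,"wz":0,"hand":-1},
    {"x":0,"y":0,"z":0,"wx":0,"wy":0,"wz":0,"hand":-1}
  ]
}}

```text
time: 22.42
tool_pos: [0.4904, 0.2733, 0.0303]
tool_rot: [0.0, 0.182, 0.983, 0.0]
contact_force: [0.8, -0.4, 2.1]
gripper_width: 0.151
grasp_force: 59.4
```

```bash
python3 go.py 0.4882 -0.2721 0.14 98.2
python3 - <<'E'
from h import *
c=calibration("wrist"); np.save("c.npy",c,allow_pickle=True); cv2.imwrite("pics/w4.png",grab_frame("wrist"))
E
```

```text
t 22.42 pos [0.4904 0.2733 0.0303] turn [ 0.     0.001 -0.649] shift [ 0.533 -3.597 -0.732] F [ 0.8 -0.4  2.1] w 0.151 g 59.4
```

{"name": "send_rows", "arguments": {
  "rows": [
    {"x":0,"y":0,"z":-0.12,"wx":0,"wy":0,"wz":0,"hand":-1},
    {"x":0,"y":0,"z":-0.2,"wx":0,"wy":0,"wz":0,"hand":-1},
    {"x":0,"y":0,"z":-0.2,"wx":0,"wy":0,"wz":0,"hand":-1},
    {"x":0,"y":0,"z":-0.2,"wx":0,"wy":0,"wz":0,"hand":-1},
    {"x":0,"y":0,"z":-0.02,"wx":0,"wy":0,"wz":-0.1,"hand":-1},
    {"x":0,"y":0,"z":0,"wx":0,"wy":0,"wz":-0.15,"hand":-1},
    {"x":0,"y":0,"z":0,"wx":0,"wy":0,"wz":-0.15,"hand":-1},
    {"x":0,"y":0,"z":0,"wx":0,"wy":0,"wz":-0.15,"hand":-1},
    {"x":0,"y":0,"z":0,"wx":0,"wy":0,"wz":-0.099,"hand":-1},
    {"x":0,"y":0,"z":0,"wx":0,"wy":0,"wz":0,"hand":-1}
  ]
}}

```text
time: 23.3
tool_pos: [0.4895, 0.2729, 0.1401]
tool_rot: [-0.001, -0.072, 0.997, -0.0]
contact_force: [-0.0, -0.5, -1.5]
gripper_width: 0.151
grasp_force: 59.2
```

```bash
python3 go.py 0.4882 -0.2721 0.14 98.2
```

```text
t 23.3 pos [0.4895 0.2729 0.1401] turn [-0.001 -0.002  0.002] shift [ 0.527 -3.595  0.   ] F [-0.  -0.5 -1.5] w 0.151 g 59.2
```

{"name": "send_rows", "arguments": {
  "rows": [
    {"x":0.03,"y":-0.12,"z":0,"wx":0,"wy":0,"wz":0,"hand":-1},
    {"x":0.03,"y":-0.22,"z":0,"wx":0,"wy":0,"wz":0,"hand":-1},
    {"x":0.03,"y":-0.22,"z":0,"wx":0,"wy":0,"wz":0,"hand":-1},
    {"x":0.03,"y":-0.22,"z":0,"wx":0,"wy":0,"wz":0,"hand":-1},
    {"x":0.03,"y":-0.22,"z":0,"wx":0,"wy":0,"wz":0,"hand":-1},
    {"x":0.03,"y":-0.22,"z":0,"wx":0,"wy":0,"wz":0,"hand":-1},
    {"x":0.03,"y":-0.22,"z":0,"wx":0,"wy":0,"wz":0,"hand":-1},
    {"x":0.03,"y":-0.22,"z":0,"wx":0,"wy":0,"wz":0,"hand":-1},
    {"x":0.03,"y":-0.22,"z":0,"wx":0,"wy":0,"wz":0,"hand":-1},
    {"x":0.03,"y":-0.22,"z":0,"wx":0,"wy":0,"wz":0,"hand":-1}
  ]
}}

```text
time: 24.13
tool_pos: [0.49, -0.0465, 0.1406]
tool_rot: [-0.0, -0.07, 0.998, 0.0]
contact_force: [0.7, -0.6, -0.7]
gripper_width: 0.152
grasp_force: 59.2
```

{"name": "send_rows", "arguments": {
  "rows": [
    {"x":0.03,"y":-0.22,"z":0,"wx":0,"wy":0,"wz":0,"hand":-1},
    {"x":0.03,"y":-0.22,"z":0,"wx":0,"wy":0,"wz":0,"hand":-1},
    {"x":0.03,"y":-0.22,"z":0,"wx":0,"wy":0,"wz":0,"hand":-1},
    {"x":0.03,"y":-0.22,"z":0,"wx":0,"wy":0,"wz":0,"hand":-1},
    {"x":0.03,"y":-0.22,"z":0,"wx":0,"wy":0,"wz":0,"hand":-1},
    {"x":0.03,"y":-0.2,"z":0,"wx":0,"wy":0,"wz":0,"hand":-1},
    {"x":0.03,"y":-0.13,"z":0,"wx":0,"wy":0,"wz":0,"hand":-1},
    {"x":0.017,"y":-0.065,"z":0,"wx":0,"wy":0,"wz":0,"hand":-1},
    {"x":0,"y":0,"z":0,"wx":0,"wy":0,"wz":0,"hand":-1},
    {"x":0,"y":0,"z":0,"wx":0,"wy":0,"wz":0,"hand":-1}
  ]
}}

```text
time: 24.97
tool_pos: [0.4887, -0.2712, 0.1405]
tool_rot: [-0.0, -0.071, 0.997, 0.001]
contact_force: [0.4, 0.5, -1.3]
gripper_width: 0.153
grasp_force: 59.2
```

```bash
python3 go.py 0.4882 -0.2721 0.10 98.2
python3 - <<'E'
from h import *
c=calibration("wrist"); np.save("c.npy",c,allow_pickle=True); w=grab_frame("wrist"); cv2.imwrite("pics/w5.png",w)
cv2.imwrite("pics/w5t.png",grab_frame("top")); cv2.imwrite("pics/w5s.png",grab_frame("side"))
a=cv2.resize(w,(480,300)); b=cv2.resize(cv2.imread("pics/w5s.png")[100:190,300:420],(400,300),interpolation=cv2.INTER_CUBIC)
d=np.zeros((600,800,3),np.uint8); d[:300,:480]=a; d[300:,:400]=b; d[300:,400:]=cv2.resize(cv2.imread("pics/w5t.png")[180:330,350:550],(400,300),interpolation=cv2.INTER_CUBIC)
cv2.imwrite("pics/chk6.png",d)
E
```

```text
t 24.97 pos [ 0.4887 -0.2712  0.1405] turn [ 0.002 -0.001 -0.001] shift [ 0.004 -0.005  0.27 ] F [ 0.4  0.5 -1.3] w 0.153 g 59.2
```

View pics/chk6.png

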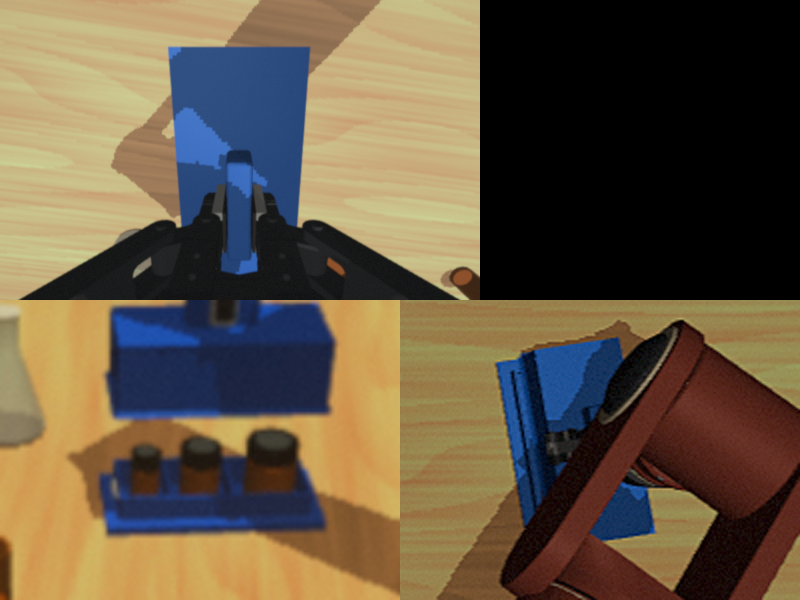

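The cover hangs level above the three jars, aligned with the tub. I'll check its offset in the hand from the near roof corners, at about (224,63) and (412,63) in the wrist view.

Run:
```python
from h import *
def fit(f,cf):
    w=cv2.imread(f); m=cv2.inRange(cv2.cvtColor(w,cv2.COLOR_BGR2HSV),(100,120,30),(125,255,255))
    rows=range(80,170,5); L=[];R=[]
    for r in rows:
        x=np.where(m[r,150:480])[0]+150; L.append(x.min()-.5); R.append(x.max()+.5)
    top=np.median([np.where(m[30:300,c])[0].min()+29.5 for c in range(245,395,10)])
    l=np.polyfit(rows,L,1); r=np.polyfit(rows,R,1)
    return (np.polyval(l,top),top),(np.polyval(r,top),top)
c=np.load("c.npy",allow_pickle=True).item()
a,b=fit("pics/w5.png",c); print(a,b)
th=np.radians(8.23); o=np.array([.4882,-.2721]); B=np.array([[np.cos(th),np.sin(th)],[-np.sin(th),np.cos(th)]])
for z in (.172,.1742,.176):
    p,q=[B@(ray("wrist",u,z,c)[:2]-o) for u in(a,b)]; print(z,p.round(4),q.round(4),((p+q)/2).round(4),"skew deg",np.degrees(np.arctan2(*(q-p)))-0, np.linalg.norm(q-p))
p=manip.state()["tool_pos"]; print("tcp in tub",(B@(p[:2]-o)).round(4))
```

```text
(np.float64(224.8231166150672), np.float64(63.5)) (np.float64(412.26594427244606), np.float64(63.5))
0.172 [-0.0873 -0.0372] [-0.0871  0.0406] [-0.0872  0.0017] skew deg 0.11188264085770952 0.07782844884394736
0.1742 [-0.087  -0.0366] [-0.0869  0.0401] [-0.087   0.0017] skew deg 0.11188264085769493 0.0766880140328651
0.176 [-0.0868 -0.0362] [-0.0867  0.0396] [-0.0868  0.0017] skew deg 0.11188264085770075 0.075754931005616
tcp in tub [0.0012 0.0015]
```

Run:
```python
from h import *
def M(s): 
    T=np.eye(4); q=s[1]; T[:3,:3]=Ro.from_quat([q[1],q[2],q[3],q[0]]).as_matrix(); T[:3,3]=s[0]; return T
st=manip.state(); c=calibration("wrist"); C=np.eye(4); C[:3,:3]=c["R"]; C[:3,3]=c["t"]
X=C@M((st["tool_pos"],st["tool_rot"]))   # cam<-tool
q=np.array([0,-.0709,.9975,0]); q/=np.linalg.norm(q)
T2=X@np.linalg.inv(M((np.array([.5477,-.2614,.0615]),q)))
c2=dict(camera_matrix=c["camera_matrix"],R=T2[:3,:3],t=T2[:3,3])
w=cv2.imread("pics/w2.png"); m=cv2.inRange(cv2.cvtColor(w,cv2.COLOR_BGR2HSV),(100,110,25),(125,255,255))
rows=np.arange(20,240,5); L=[];R=[]
for r in rows:
    x=np.where(m[r,200:430])[0]+200; L.append(x.min()-.5); R.append(x.max()+.5)
l=np.polyfit(rows,L,1); r=np.polyfit(rows,R,1); print("res",np.std(np.polyval(l,rows)-L),np.std(np.polyval(r,rows)-R))
bot=[np.where(m[:300,cc])[0].max()+.5 for cc in (262,268,274,365,370)]; print(bot); bot=np.median(bot)
th=np.radians(8.23); o=np.array([.4882,-.2721]); B=np.array([[np.cos(th),np.sin(th)],[-np.sin(th),np.cos(th)]])
for row in(20,130,bot):
    p,qq=[B@(ray("wrist",(np.polyval(k,row),row),.008,c2)[:2]-o) for k in(l,r)]; print(row,p.round(4),qq.round(4),((p+qq)/2).round(4))
```

```text
res 0.3181742675032814 0.31916941265213095
[np.float64(248.5), np.float64(248.5), np.float64(248.5), np.float64(248.5), np.float64(248.5)]
20 [-0.0623 -0.0449] [-0.0621  0.0463] [-0.0622  0.0007]
130 [ 0.0055 -0.0449] [0.0057 0.0463] [0.0056 0.0007]
248.5 [ 0.0936 -0.0448] [0.0938 0.0463] [0.0937 0.0007]
```

{"name": "send_rows", "arguments": {
  "rows": [
    {"x":0.01,"y":-0.007,"z":0,"wx":0,"wy":0,"wz":0,"hand":-1},
    {"x":0,"y":0,"z":0.08,"wx":0,"wy":0,"wz":0,"hand":-1},
    {"x":0,"y":0,"z":0.08,"wx":0,"wy":0,"wz":0,"hand":-1},
    {"x":0,"y":0,"z":0.08,"wx":0,"wy":0,"wz":0,"hand":-1},
    {"x":0,"y":0,"z":0.08,"wx":0,"wy":0,"wz":0,"hand":-1},
    {"x":0,"y":0,"z":0.07,"wx":0,"wy":0,"wz":0,"hand":-1},
    {"x":0,"y":0,"z":0.04,"wx":0,"wy":0,"wz":0,"hand":-1},
    {"x":0,"y":0,"z":0,"wx":0,"wy":0,"wz":0,"hand":-1},
    {"x":0,"y":0,"z":0,"wx":0,"wy":0,"wz":0,"hand":-1},
    {"x":0,"y":0,"z":0,"wx":0,"wy":0,"wz":0,"hand":-1}
  ]
}}

```text
time: 25.95
tool_pos: [0.4881, -0.2734, 0.0771]
tool_rot: [0.0, -0.072, 0.997, -0.0]
contact_force: [0.5, -0.9, -1.8]
gripper_width: 0.151
grasp_force: 59.2
```

```bash
python3 go.py 0.487 -0.2729 0.0553 98.2
```

```text
t 25.95 pos [ 0.4881 -0.2734  0.0771] turn [-0.001  0.001  0.   ] shift [0.007 0.005 0.146] F [ 0.5 -0.9 -1.8] w 0.151 g 59.2
```

{"name": "send_rows", "arguments": {
  "rows": [
    {"x":0,"y":0.005,"z":0.02,"wx":0,"wy":0,"wz":0,"hand":-1},
    {"x":0,"y":0,"z":0.02,"wx":0,"wy":0,"wz":0,"hand":-1},
    {"x":0,"y":0,"z":0.02,"wx":0,"wy":0,"wz":0,"hand":-1},
    {"x":0,"y":0,"z":0.02,"wx":0,"wy":0,"wz":0,"hand":-1},
    {"x":0,"y":0,"z":0.02,"wx":0,"wy":0,"wz":0,"hand":-1},
    {"x":0,"y":0,"z":0,"wx":0,"wy":0,"wz":0,"hand":-1},
    {"x":0,"y":0,"z":0,"wx":0,"wy":0,"wz":0,"hand":-1},
    {"x":0,"y":0,"z":0,"wx":0,"wy":0,"wz":0,"hand":-1},
    {"x":0,"y":0,"z":0,"wx":0,"wy":0,"wz":0,"hand":-1},
    {"x":0,"y":0,"z":0,"wx":0,"wy":0,"wz":0,"hand":-1}
  ]
}}

```text
time: 26.78
tool_pos: [0.4877, -0.2725, 0.0618]
tool_rot: [0.0, -0.072, 0.997, -0.0]
contact_force: [0.2, -0.3, -1.0]
gripper_width: 0.149
grasp_force: 59.2
```

```bash
python3 go.py 0.4876 -0.2716 0.0523 98.2
```

```text
t 26.78 pos [ 0.4877 -0.2725  0.0618] turn [-0.  0.  0.] shift [0.    0.006 0.063] F [ 0.2 -0.3 -1. ] w 0.149 g 59.2
```

{"name": "send_rows", "arguments": {
  "rows": [
    {"x":0,"y":0.005,"z":0.01,"wx":0,"wy":0,"wz":0,"hand":-1},
    {"x":0,"y":0,"z":0.015,"wx":0,"wy":0,"wz":0,"hand":-1},
    {"x":0,"y":0,"z":0.015,"wx":0,"wy":0,"wz":0,"hand":-1},
    {"x":0,"y":0,"z":0.015,"wx":0,"wy":0,"wz":0,"hand":-1},
    {"x":0,"y":0,"z":0.015,"wx":0,"wy":0,"wz":0,"hand":-1},
    {"x":0,"y":0,"z":0,"wx":0,"wy":0,"wz":0,"hand":-1},
    {"x":0,"y":0,"z":0,"wx":0,"wy":0,"wz":0,"hand":-1},
    {"x":0,"y":0,"z":0,"wx":0,"wy":0,"wz":0,"hand":-1},
    {"x":0,"y":0,"z":0,"wx":0,"wy":0,"wz":0,"hand":-1},
    {"x":0,"y":0,"z":0,"wx":0,"wy":0,"wz":0,"hand":-1}
  ]
}}

```text
time: 27.62
tool_pos: [0.4876, -0.2717, 0.0513]
tool_rot: [0.0, -0.072, 0.997, -0.0]
contact_force: [-0.4, -0.1, -0.0]
gripper_width: 0.149
grasp_force: 59.2
```

```bash
python3 go.py 0.4876 -0.2716 0.0383 98.2
```

```text
t 27.62 pos [ 0.4876 -0.2717  0.0513] turn [-0.  0.  0.] shift [-0.     0.001  0.086] F [-0.4 -0.1 -0. ] w 0.149 g 59.2
```

{"name": "send_rows", "arguments": {
  "rows": [
    {"x":0,"y":0,"z":0.01,"wx":0,"wy":0,"wz":0,"hand":-1},
    {"x":0,"y":0,"z":0.01,"wx":0,"wy":0,"wz":0,"hand":-1},
    {"x":0,"y":0,"z":0.01,"wx":0,"wy":0,"wz":0,"hand":-1},
    {"x":0,"y":0,"z":0.01,"wx":0,"wy":0,"wz":0,"hand":-1},
    {"x":0,"y":0,"z":0.01,"wx":0,"wy":0,"wz":0,"hand":-1},
    {"x":0,"y":0,"z":0,"wx":0,"wy":0,"wz":0,"hand":-1},
    {"x":0,"y":0,"z":0,"wx":0,"wy":0,"wz":0,"hand":-1},
    {"x":0,"y":0,"z":0,"wx":0,"wy":0,"wz":0,"hand":-1},
    {"x":0,"y":0,"z":0,"wx":0,"wy":0,"wz":0,"hand":-1},
    {"x":0,"y":0,"z":0,"wx":0,"wy":0,"wz":0,"hand":-1}
  ]
}}

```text
time: 28.45
tool_pos: [0.4873, -0.2716, 0.0433]
tool_rot: [-0.0, -0.072, 0.997, -0.0]
contact_force: [0.6, -0.7, -1.7]
gripper_width: 0.148
grasp_force: 59.2
```

```bash
python3 go.py 0.4876 -0.2716 0.0383 98.2
```

```text
t 28.45 pos [ 0.4873 -0.2716  0.0433] turn [ 0. -0.  0.] shift [-0.002 -0.     0.033] F [ 0.6 -0.7 -1.7] w 0.148 g 59.2
```

{"name": "send_rows", "arguments": {
  "rows": [
    {"x":0,"y":0,"z":0.008,"wx":0,"wy":0,"wz":0,"hand":-1},
    {"x":0,"y":0,"z":0.008,"wx":0,"wy":0,"wz":0,"hand":-1},
    {"x":0,"y":0,"z":0.008,"wx":0,"wy":0,"wz":0,"hand":-1},
    {"x":0,"y":0,"z":0.008,"wx":0,"wy":0,"wz":0,"hand":-1},
    {"x":0,"y":0,"z":0,"wx":0,"wy":0,"wz":0,"hand":-1},
    {"x":0,"y":0,"z":0,"wx":0,"wy":0,"wz":0,"hand":-1},
    {"x":0,"y":0,"z":0,"wx":0,"wy":0,"wz":0,"hand":-1},
    {"x":0,"y":0,"z":0,"wx":0,"wy":0,"wz":0,"hand":-1},
    {"x":0,"y":0,"z":0,"wx":0,"wy":0,"wz":0,"hand":-1},
    {"x":0,"y":0,"z":0,"wx":0,"wy":0,"wz":0,"hand":-1}
  ]
}}

```text
time: 29.28
tool_pos: [0.4875, -0.2716, 0.0387]
tool_rot: [0.0, -0.072, 0.997, 0.0]
contact_force: [-0.2, -1.0, -0.5]
gripper_width: 0.148
grasp_force: 59.2
```

```bash
python3 go.py 0.4876 -0.2716 0.0383 98.2
```

```text
t 29.28 pos [ 0.4875 -0.2716  0.0387] turn [0. 0. 0.] shift [-0.001 -0.     0.003] F [-0.2 -1.  -0.5] w 0.148 g 59.2
```

{"name": "send_rows", "arguments": {
  "rows": [
    {"x":0,"y":0,"z":0.008,"wx":0,"wy":0,"wz":0,"hand":-1},
    {"x":0,"y":0,"z":0.008,"wx":0,"wy":0,"wz":0,"hand":-1},
    {"x":0,"y":0,"z":0,"wx":0,"wy":0,"wz":0,"hand":-1},
    {"x":0,"y":0,"z":0,"wx":0,"wy":0,"wz":0,"hand":-1},
    {"x":0,"y":0,"z":0,"wx":0,"wy":0,"wz":0,"hand":-1},
    {"x":0,"y":0,"z":0,"wx":0,"wy":0,"wz":0,"hand":-1},
    {"x":0,"y":0,"z":0,"wx":0,"wy":0,"wz":0,"hand":-1},
    {"x":0,"y":0,"z":0,"wx":0,"wy":0,"wz":0,"hand":-1},
    {"x":0,"y":0,"z":0,"wx":0,"wy":0,"wz":0,"hand":-1},
    {"x":0,"y":0,"z":0,"wx":0,"wy":0,"wz":0,"hand":-1}
  ]
}}

```text
time: 30.12
tool_pos: [0.4878, -0.2719, 0.0382]
tool_rot: [0.0, -0.072, 0.997, -0.0]
contact_force: [-3.5, 2.0, 8.6]
gripper_width: 0.149
grasp_force: 60.5
```

```bash
python3 go.py 0.4876 -0.2716 0.0383 98.2
python3 - <<'E'
from h import *
cv2.imwrite("pics/w6.png",grab_frame("wrist")); s=grab_frame("side"); cv2.imwrite("pics/w6s.png",s)
np.save("c6.npy",calibration("wrist"),allow_pickle=True)
E
```

```text
t 30.12 pos [ 0.4878 -0.2719  0.0382] turn [-0.     0.     0.001] shift [ 0.001  0.002 -0.001] F [-3.5  2.   8.6] w 0.149 g 60.5
```

Contact came at 8.6 N with the cover origin at about 8 mm. I'll press a little more to confirm it is seated.

{"name": "send_rows", "arguments": {
  "rows": [
    {"x":0,"y":0,"z":0.008,"wx":0,"wy":0,"wz":0,"hand":-1},
    {"x":0,"y":0,"z":0.008,"wx":0,"wy":0,"wz":0,"hand":-1},
    {"x":0,"y":0,"z":0.008,"wx":0,"wy":0,"wz":0,"hand":-1},
    {"x":0,"y":0,"z":0,"wx":0,"wy":0,"wz":0,"hand":-1},
    {"x":0,"y":0,"z":0,"wx":0,"wy":0,"wz":0,"hand":-1},
    {"x":0,"y":0,"z":0,"wx":0,"wy":0,"wz":0,"hand":-1},
    {"x":0,"y":0,"z":0,"wx":0,"wy":0,"wz":0,"hand":-1},
    {"x":0,"y":0,"z":0,"wx":0,"wy":0,"wz":0,"hand":-1},
    {"x":0,"y":0,"z":0,"wx":0,"wy":0,"wz":0,"hand":-1},
    {"x":0,"y":0,"z":0,"wx":0,"wy":0,"wz":0,"hand":-1}
  ]
}}

```text
time: 31.05
tool_pos: [0.4883, -0.2723, 0.0381]
tool_rot: [-0.0, -0.072, 0.997, -0.0]
contact_force: [-11.9, 6.6, 24.4]
gripper_width: 0.151
grasp_force: 62.8
```

```bash
python3 go.py 0.4876 -0.2716 0.0383 98.2
```

```text
t 31.05 pos [ 0.4883 -0.2723  0.0381] turn [-0.001 -0.     0.001] shift [ 0.004  0.005 -0.001] F [-11.9   6.6  24.4] w 0.151 g 62.8
```

It stays rigid at 24 N with the origin still at about 8 mm, so the cover is home on the ledge. I'll unload, release and retreat.

{"name": "send_rows", "arguments": {
  "rows": [
    {"x":0,"y":0,"z":-0.015,"wx":0,"wy":0,"wz":0,"hand":-1},
    {"x":0,"y":0,"z":-0.015,"wx":0,"wy":0,"wz":0,"hand":-1},
    {"x":0,"y":0,"z":-0.008,"wx":0,"wy":0,"wz":0,"hand":-1},
    {"x":0,"y":0,"z":0,"wx":0,"wy":0,"wz":0,"hand":-1},
    {"x":0,"y":0,"z":0,"wx":0,"wy":0,"wz":0,"hand":-0.4},
    {"x":0,"y":0,"z":0,"wx":0,"wy":0,"wz":0,"hand":-0.4},
    {"x":0,"y":0,"z":-0.05,"wx":0,"wy":0,"wz":0,"hand":-0.4},
    {"x":0,"y":0,"z":-0.2,"wx":0,"wy":0,"wz":0,"hand":-0.4},
    {"x":0,"y":0,"z":-0.25,"wx":0,"wy":0,"wz":0,"hand":-0.4},
    {"x":0,"y":0,"z":-0.25,"wx":0,"wy":0,"wz":0,"hand":-0.4}
  ]
}}

```text
time: 31.88
tool_pos: [0.4866, -0.271, 0.1515]
tool_rot: [-0.001, -0.072, 0.997, 0.001]
contact_force: [0.6, -1.2, 1.1]
gripper_width: 0.301
grasp_force: 0.0
```

{"name": "send_rows", "arguments": {
  "rows": [
    {"x":0,"y":0.1,"z":-0.1,"wx":0,"wy":0,"wz":0,"hand":-0.4},
    {"x":0,"y":0.25,"z":0,"wx":0,"wy":0,"wz":0,"hand":-0.4},
    {"x":0,"y":0.25,"z":0,"wx":0,"wy":0,"wz":0,"hand":-0.4},
    {"x":0,"y":0.25,"z":0,"wx":0,"wy":0,"wz":0,"hand":-0.4},
    {"x":0,"y":0.25,"z":0,"wx":0,"wy":0,"wz":0,"hand":-0.4},
    {"x":0,"y":0.25,"z":0,"wx":0,"wy":0,"wz":0,"hand":-0.4},
    {"x":0,"y":0.25,"z":0,"wx":0,"wy":0,"wz":0,"hand":-0.4},
    {"x":0,"y":0.25,"z":0,"wx":0,"wy":0,"wz":0,"hand":-0.4},
    {"x":0,"y":0.25,"z":0,"wx":0,"wy":0,"wz":0,"hand":-0.4},
    {"x":0,"y":0.2,"z":0,"wx":0,"wy":0,"wz":0,"hand":-0.4}
  ]
}}

```text
time: 32.72
tool_pos: [0.4375, 0.0721, 0.1667]
tool_rot: [0.001, -0.072, 0.997, 0.0]
contact_force: [-0.0, -0.5, -0.6]
gripper_width: 0.301
grasp_force: 0.0
```

Run:
```python
from h import *
t=grab_frame("top"); s=grab_frame("side")
def pts(h=.064,z0=.008):
    th=np.radians(8.23); o=np.array([.4882,-.2721]); R=np.array([[np.cos(th),-np.sin(th)],[np.sin(th),np.cos(th)]])
    return [(*(o+R@np.array(p)),z0+h) for p in((-.0878,-.0388),(.0878,-.0388),(.0878,.0388),(-.0878,.0388))]
d=np.zeros((480,800,3),np.uint8); k=4
for n,im,x0,y0,off in(("top",t,385,190,0),("side",s,310,100,400)):
    a=cv2.resize(im[y0:y0+120,x0:x0+100],None,fx=k,fy=k,interpolation=cv2.INTER_CUBIC)
    for z0,col in((.008,(0,255,0)),(.016,(0,0,255))):
        for p in pts(z0=z0):
            q=(proj(n,p)-[x0,y0])*k+1.5; cv2.circle(a,tuple(int(v) for v in q.round()),3,col,1)
    d[:,off:off+400]=a
cv2.imwrite("pics/fin.png",d); cv2.imwrite("pics/fint.png",t); cv2.imwrite("pics/fins.png",s)
```

```text
(no output)
```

View pics/fin.png

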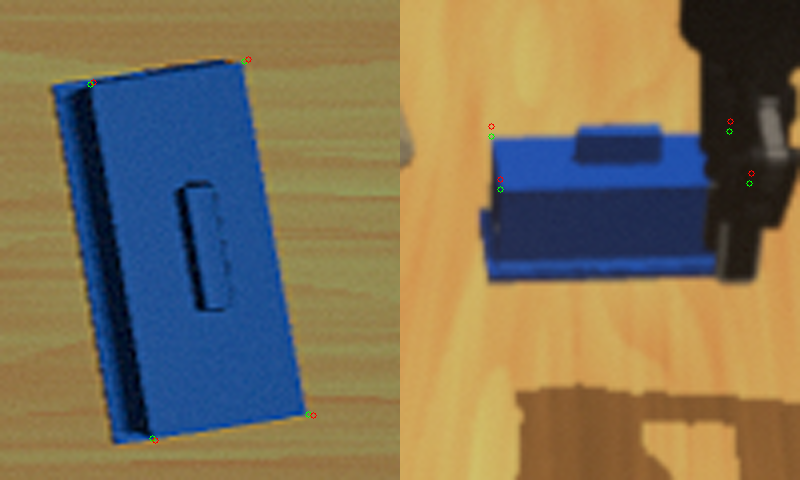

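The roof corners match the seated (8 mm) prediction in both views, for example side (493,137) and (500,190). The cover is aligned and level, so I'm handing the job in.

```bash
python3 -c "
from plant import job_done
print(job_done())"
```

```text
the job is handed in; nothing more can be done
None
```

I stood the three capped jars upright in their bays, pressed the blue cover down onto the base ledge (origin about 8 mm, rigid at 24 N), and handed the job in at about 33 s; no verdict came back.

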